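# Click-test the bench timers and set the worn one aside

## Task

Click the start button of each of the three bench timers all the way down, one after another from the robot's left to its right: two will stay down and one, worn, will pop back up. Set the one that pops up upright in the empty repair tray, and leave the other two standing where they are with their buttons down; do not knock the jar.

Things in the scene. Friction and masses are not known exactly. Their poses are not given: they have to be found in the camera images.
- timer_left: Loose bench timer, the one furthest to the robot's left (largest y): a white block 48 mm (its x) by 76 mm (its y) by 38 mm high, 0.2 to 0.4 kg. Origin: centre of its underside; z up. A grey round button, 24 mm across, stands in the middle of its top, its face 52 mm above the origin when up, 42 mm when fully down. Dark display on top at its +y end. Grip it across the 48 mm, below the button.
- timer_middle: Loose bench timer, the one between the other two: a white block 48 mm (its x) by 76 mm (its y) by 38 mm high, 0.2 to 0.4 kg. Origin: centre of its underside; z up. A grey round button, 24 mm across, stands in the middle of its top, its face 52 mm above the origin when up, 42 mm when fully down. Dark display on top at its +y end. Grip it across the 48 mm, below the button.
- timer_right: Loose bench timer, the one furthest to the robot's right (smallest y): a white block 48 mm (its x) by 76 mm (its y) by 38 mm high, 0.2 to 0.4 kg. Origin: centre of its underside; z up. A grey round button, 24 mm across, stands in the middle of its top, its face 52 mm above the origin when up, 42 mm when fully down. Dark display on top at its +y end. Grip it across the 48 mm, below the button.
- button_left (a joint): Travel of the button of timer_left (m): 0 = up, 0.010 = fully down. It takes 1 to 5 N straight down, most on the worn one. A sound button stays where it is pushed, so push it to the bottom; the worn one (any of the three, differs from run to run, looks the same) springs back to 0 within half a second of being let go.
- button_middle (a joint): Travel of the button of timer_middle (m): 0 = up, 0.010 = fully down. It takes 1 to 5 N straight down, most on the worn one. A sound button stays where it is pushed, so push it to the bottom; the worn one (any of the three, differs from run to run, looks the same) springs back to 0 within half a second of being let go.
- button_right (a joint): Travel of the button of timer_right (m): 0 = up, 0.010 = fully down. It takes 1 to 5 N straight down, most on the worn one. A sound button stays where it is pushed, so push it to the bottom; the worn one (any of the three, differs from run to run, looks the same) springs back to 0 within half a second of being let go.
- tray: Fixed open aluminium repair tray, 160 mm (its x) by 140 mm (its y) outside, walls 5 mm thick and 25 mm high; its inner floor is 5 mm above the origin. Origin: centre of its underside; z up. It stands on the robot's left or right of the timers.
- rack: Bystander: fixed white tube rack, 100 mm (its x) by 130 mm (its y), with capped tubes up to 112 mm high. Origin: centre of its underside. It stands on the other side of the timers from the tray.
- jar: Bystander: loose white screw-top jar, 56 mm across, 75 mm high, 0.2 kg, standing beyond the timers. Origin: centre of its underside; z up.
There are look-alikes about, which are no part of the job. What is shaped like the timer_left but pink is not meant.

How it is judged (in metres and radians):
On the way, in this order (a step that is already met when the one before it is completed fails the run):
1. the start button of the left timer is clicked fully down (value of joint button_left above 0.008 m), for 0.05 s.
2. the start button of the middle timer is clicked fully down (value of joint button_middle above 0.008 m), for 0.05 s.
3. the start button of the right timer is clicked fully down (value of joint button_right above 0.008 m), for 0.05 s.
At the end, for the whole second after the job is handed in: One timer, the worn one, stands flat (within 8 degrees) and at rest in the tray with its button up; the other two stand upright within 30 mm of where they started with their buttons at least 8 mm down (((horizontal distance between timer_left and tray below 0.065 m and z of timer_left in the frame of tray below 0.015 m and angle between each of timer_left, timer_middle, timer_right's own z axis and vertical below 0.15 rad and linear speed of timer_left below 0.02 m/s and value of joint button_left below 0.003 m and value of joint each of button_middle, button_right above 0.008 m and distance of each of timer_middle, timer_right from where it was at the start of the episode below 0.03 m) or (horizontal distance between timer_middle and tray below 0.065 m and z of timer_middle in the frame of tray below 0.015 m and angle between each of timer_middle, timer_left, timer_right's own z axis and vertical below 0.15 rad and linear speed of timer_middle below 0.02 m/s and value of joint button_middle below 0.003 m and value of joint each of button_left, button_right above 0.008 m and distance of each of timer_left, timer_right from where it was at the start of the episode below 0.03 m) or (horizontal distance between timer_right and tray below 0.065 m and z of timer_right in the frame of tray below 0.015 m and angle between each of timer_right, timer_left, timer_middle's own z axis and vertical below 0.15 rad and linear speed of timer_right below 0.02 m/s and value of joint button_right below 0.003 m and value of joint each of button_left, button_middle above 0.008 m and distance of each of timer_left, timer_middle from where it was at the start of the episode below 0.03 m))); the robot touches nothing.
It fails at once if the jar is knocked over or pushed more than 40 mm (distance of jar from where it was at the start of the episode above 0.04 m or angle between jar's own z axis and vertical above 0.4 rad).
It also fails if it takes over 53 s, if anything falls off the work surface, if the arm or the gripper's body presses on something with over 40 N, if the wrist force passes 120 N, or if a joint passes its speed limit or range.

## Robot

A 6-joint arm with a two-finger parallel gripper is mounted at the origin on the work surface. World frame = base frame: x ahead of the robot, y to its left, z up, the work surface at z = 0. Lengths are in mm, angles in rad, forces in N, time in s.
With the tool pointing down it reaches from about 350 to 775 mm from the base axis. Payload 7.3 kg.
Tool frame: the origin (TCP) lies midway between the tips of the shut fingers; the grasp point (between the pads) lies 19 mm behind it (grasp_offset is the z of the grasp point in the tool frame, in mm); z points along the fingers, y is the direction in which the jaws open and shut (so a half turn about z gives the same grasp; the last joint's range is limited). The gripper opens to 92 mm and grips with 3 to 60 N. Pads are 19 mm wide; open, the fingers measure 130 mm over their backs; the gripper's body (75 mm by 190 mm) begins 47 mm behind the grasp point.
Start: joints at [1.153, 0.342, 1.524, -0, 1.275, -0.146], TCP at [140.93, 505.754, 191.841] pointing down, gripper open.
Joint ranges: [-2.53, 2.53], [-0.77, 2.02], [0.04, 2.7], [-1, 4.14], [0.28, 2.66], [-3.11, 3.11]. Speed limits (rad/s): [2.57, 2.57, 3.14, 3.14, 3.14, 3.14].

## Interface

Orientations are given as [roll, pitch, yaw] about the fixed x, y, z axes, in that order (R = Rz(yaw) Ry(pitch) Rx(roll)).
In Python, from plant import get_obs, capture, camera_model, close_job, boxes_of, regions_of, place_of, grasp_offset gives the robot as it stands. The module is installed in compiled form; this text tells all that it offers.
- The arm moves only by the tool send_rows, never from a script. Its argument "targets" is a list that holds one entry, the list of rows, each a list of 7 numbers: the turn, a rotation vector about the tool's x, y, z in degrees, then the shift along the tool's x, y, z in mm, then the closure, from -1 (fully open) to 1 (shut). A call has 1 to 5 rows; each row is the pose to reach, as a shift and turn from the pose commanded when the call began, along the tool's axes at that moment; what a row does not reach only later rows make up. A row lasts 1/12 s, in which the tool goes at most 41.7 mm and 7.16 degrees, less where a joint would pass 70% of its speed; a pose out of reach is approached as far as the arm can. A call with a gripper value outside its range is refused whole. The fingers move at their own pace and stop on an object; the grip force is fixed at half the most. Time passes only in rows, so rows that repeat a pose let the fingers close. It gives the time, the measured TCP pose, the force and the opening at its end, in the units of the state.
- get_obs(): the state, without advancing time (a new reading comes with each control period).
- capture(name): name is "scene" or "side" or "wrist"; returns the picture (420x560x3 uint8, red, green, blue); there is no depth.
- camera_model(name): a dict with "K" (3x3 intrinsics, pixels), "world_to_cam" (4x4, takes a point from world to camera coordinates). Camera axes: x right, y up, looking along -z (the intrinsics and any distortion apply to the point x, -y, -z); pixel columns grow to the right and rows downward; lengths in mm; the calibration is good to about 2 mm. A picture is of the moment at which its call begins: read the wrist's pose just before it. camera_model takes no time and is no camera call; for the wrist camera it gives the pose at the moment of the call.
- close_job(): hands the job in, once; it reports no verdict.
Trained networks look in the newest picture that a camera, given by its name, has taken for a name from the list of things; names that differ only in an ending like _2 or _b are one class to them, and where a whole thing is asked for, a point or a joint stands for the part that bears it (a point fixed in the world has none). Each returns a list of dicts, best first, with "conf" (0 to 1); they miss things now and then, are a little off and sometimes report something else, mostly with a low value. They report only what shows in the picture. A call takes as long as a camera call. They do not tell look-alikes from the thing itself.
- boxes_of(label, camera): "location" ([row, column] in pixels, amid what is visible of it).
- regions_of(label, camera): "region" (420x560 bool, what is visible of it) and "location" ([row, column] in pixels, amid what is visible of it).
- place_of(label, camera): "location" ([row, column] in pixels: a listed point, or the origin of a listed thing).
The state is a dict: "time": time; "joint_positions": joint angles; "dq": joint speeds; "tau": joint torques, N m; "tool_pos": TCP position; "tcp_rot": TCP orientation; "contact_force": force on the tool from outside, world axes, zero at the start; "moment": the same for the moment, N m; "grip_width": finger opening in mm.
Only numpy, scipy, OpenCV 4.12 (cv2) and the standard library are available. Lean on these libraries where they do the work, as an engineer would, in place of code of your own. Each camera call takes 0.05 s, during which the arm holds its last target.

## Working session

There is one attempt and no reset: what is moved stays moved. The work goes in short steps, Python scripts to look and compute and a tool call to move; the robot and the scene stay as the last step left them, time stands still between calls to the robot, and variables do not carry over. Pictures are saved under pics/ and viewed, and the job is handed in when it is done.

Besides the shell and the picture viewer there is one more tool, called by a JSON object that holds its "name" and its "arguments". send_rows: Moves the arm, as the interface text tells. Its arguments: {"type":"object","properties":{"targets":{"type":"array","items":{"type":"array","items":{"type":"array","items":{"type":"number"}}}}},"required":["targets"]}

```bash
mkdir -p pics
cat > h.py <<'E'
import numpy as np, cv2
from plant import *
def snap(cam,fn):
    im=capture(cam); cv2.imwrite('pics/'+fn,im[:,:,::-1]); return im
def ray(cm,rc):
    K=np.array(cm['K'],float);T=np.array(cm['world_to_cam'],float)
    p=np.linalg.inv(K)@np.array([rc[1],rc[0],1.0])
    d=T[:3,:3].T@np.array([p[0],-p[1],-p[2]]); o=-T[:3,:3].T@T[:3,3]
    return o,d
def atz(cm,rc,z):
    o,d=ray(cm,rc); return o+d*(z-o[2])/d[2]
def proj(cm,P):
    K=np.array(cm['K'],float);T=np.array(cm['world_to_cam'],float)
    c=T[:3,:3]@np.array(P,float)+T[:3,3]; q=K@np.array([c[0],-c[1],-c[2]]); return q[1]/q[2],q[0]/q[2]
E
python3 - <<'E'
from h import *
o=get_obs(); print(o)
for c in ['scene','side']:
    im=snap(c,c+'1.png'); cm=camera_model(c); print(c,{k:v for k,v in cm.items() if k not in('K','world_to_cam')})
    for l,z in [('timer_left',0),('tray',0),('jar',0),('rack',0),('button_left',52)]:
        if l=='button_left': r=boxes_of(l,c)
        else: r=place_of(l,c)
        for x in r: print(l,round(x['conf'],2),np.round(x['location'],1),np.round(atz(cm,x['location'],z),1))
print(get_obs()['time'])
E
```

```text
{'time': 0.0, 'joint_positions': array([ 1.15298839e+00,  3.42711215e-01,  1.52504221e+00, -1.52158410e-05,
        1.27538209e+00, -1.46031320e-01]), 'dq': array([-0.00057037,  0.00061181,  0.00095238,  0.00142465, -0.00056124,
       -0.00037561]), 'tau': array([-3.22674678e-04, -4.31245780e+01, -2.44219530e+01,  7.17312307e-02,
        5.60596841e-02, -1.43399507e-04]), 'tool_pos': array([140.74008829, 505.29776106, 191.14218119]), 'tcp_rot': array([-3.14006410e+00, -2.10110738e-04,  2.86982032e+00]), 'contact_force': array([-0.92388854, -0.34648119,  0.56145228]), 'moment': array([-0.01600619, -0.01779739,  0.00976996]), 'grip_width': 91.63961502373331}
scene {}
timer_left 0.9 [236.9 337.6] [687.7 123.    0. ]
timer_left 0.69 [198.9 331.1] [574.9 158.5   0. ]
timer_left 0.61 [176.2 301.1] [474.6 116.1   0. ]
tray 0.56 [150.8 374.8] [471.3 343.3   0. ]
jar 0.78 [276.5 281.2] [736.3 -50.    0. ]
rack 0.68 [227.9 146. ] [ 475.8 -315.7    0. ]
button_left 0.57 [191. 332.] [586.1 151.7  52. ]
side {}
timer_left 0.93 [197.2 253.3] [581.5 142.9   0. ]
timer_left 0.73 [213.7 210.8] [468.6 113.4   0. ]
timer_left 0.62 [198.  297.8] [685.1 105.3   0. ]
tray 0.67 [164.6 194.7] [469.5 333.5   0. ]
jar 0.88 [232.3 350. ] [752.2 -49.1   0. ]
jar 0.69 [165.3 196.6] [473.8 328.4   0. ]
jar 0.46 [379.6 278. ] [ 486.5 -329.5    0. ]
jar 0.31 [228.4 259.3] [562.4  27.7   0. ]
rack 0.58 [380.3 276.8] [ 484.3 -330.     0. ]
rack 0.25 [163.4 194.4] [469.7 339.7   0. ]
button_left 0.64 [181.2 254.5] [584.5 137.1  52. ]
button_left 0.59 [196.3 213. ] [478.1 110.1  52. ]
0.6
```

View pics/scene1.png

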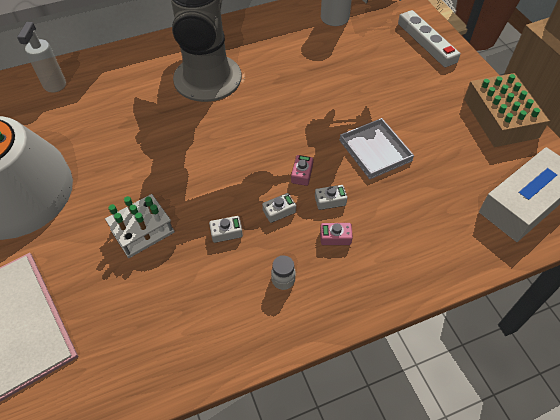

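View pics/side1.png

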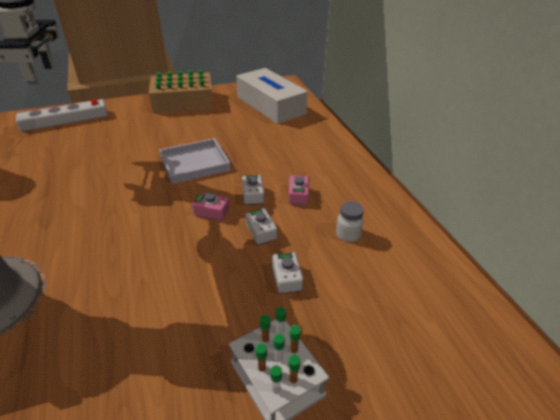

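The white timers sit in the scene view at (196,332), (208,280) and (228,226), given as (row, col). The pink look-alikes are at (168,302) and (234,336). I'll enlarge both views to confirm.

Run:
```python
import cv2
a=cv2.imread('pics/scene1.png')[150:260,200:360]; cv2.imwrite('pics/sc_crop.png',cv2.resize(a,None,fx=5,fy=5,interpolation=cv2.INTER_CUBIC))
a=cv2.imread('pics/side1.png')[165:300,180:320]; cv2.imwrite('pics/si_crop.png',cv2.resize(a,None,fx=4.4,fy=4.4,interpolation=cv2.INTER_CUBIC))
```

```text
(no output)
```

View pics/sc_crop.png

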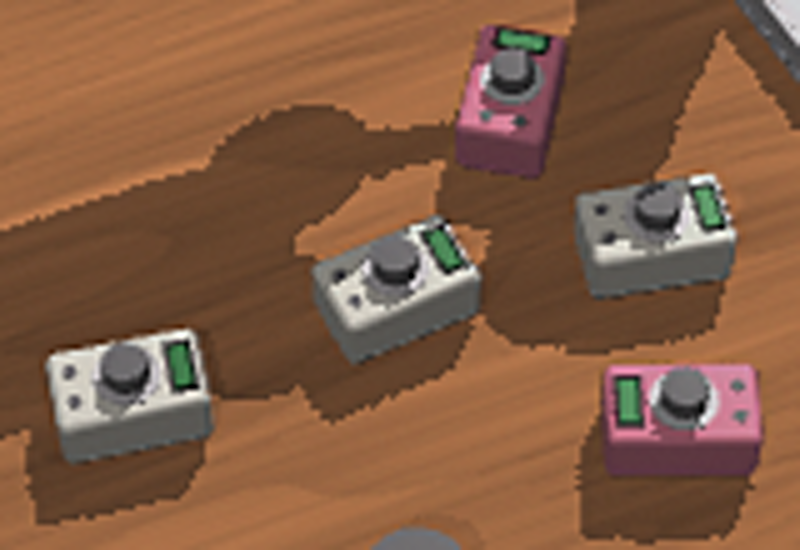

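View pics/si_crop.png

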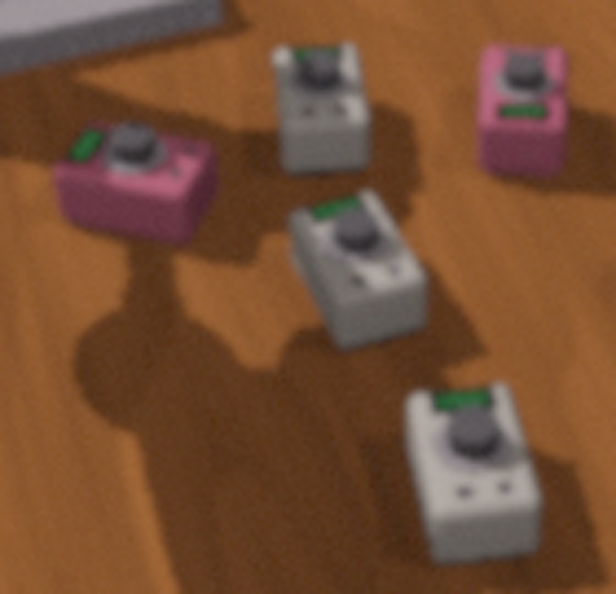

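The crop confirms that the three white timers are the ones meant, and the pink ones are look-alikes. Next I'll work out positions and yaws.

Run:
```python
from h import *
cs=camera_model('scene');ci=camera_model('side')
S=lambda u,v:(150+(v-2)/5,200+(u-2)/5)
I=lambda u,v:(165+(v-2)/4.4,180+(u-2)/4.4)
for n,a,b in [('L',(658,199),(321,67)),('M',(394,251),(357,225)),('R',(126,361),(474,425))]:
    p=atz(cs,S(*a),52);q=atz(ci,I(*b),52)
    o1,d1=ray(cs,S(*a));o2,d2=ray(ci,I(*b))
    A=np.stack([d1,-d2],1);t=np.linalg.lstsq(A,o2-o1,rcond=None)[0]
    print(n,p.round(1),q.round(1),'tri',((o1+d1*t[0]+o2+d2*t[1])/2).round(1), np.linalg.norm(o1+d1*t[0]-o2-d2*t[1]).round(1))
C={'L':[(577,196),(720,176),(735,233),(590,258)],'M':[(313,266),(436,220),(479,276),(352,328)],'R':[(47,356),(194,330),(211,400),(65,430)]}
for n,c in C.items():
    P=np.array([atz(cs,S(*x),38)[:2] for x in c]); v=P[1]-P[0]+P[2]-P[3]
    print(n,P.mean(0).round(1),'yaw(deg, of +y axis vs world y)',np.degrees(np.arctan2(-v[0],v[1])).round(1),np.linalg.norm(P[1]-P[0]).round(),np.linalg.norm(P[2]-P[1]).round())
CI={'L':[(278,110),(275,52),(357,45),(368,105)],'M':[(338,295),(292,212),(372,192),(424,278)],'R':[(428,512),(408,390),(508,384),(538,498)]}
for n,c in CI.items():
    P=np.array([atz(ci,I(*x),38)[:2] for x in c]); v=P[1]-P[0]+P[2]-P[3]
    print(n,P.mean(0).round(1),np.degrees(np.arctan2(-v[0],v[1])).round(1),np.linalg.norm(P[1]-P[0]).round(),np.linalg.norm(P[2]-P[1]).round())
# tray: region fit
r=regions_of('tray','scene'); m=r[0]['region'].astype(np.uint8)
cn=max(cv2.findContours(m,0,2)[0],key=cv2.contourArea)
rc=cv2.approxPolyDP(cn,4,True)[:,0]
print('tray',rc.tolist(),[atz(cs,(y,x),25)[:2].round() for x,y in rc])
print(get_obs()['time'])
```

```text
L [580.7 152.   52. ] [581.6 144.3  52. ] tri [581.6 150.9  49.7] 5.0
M [559.2  15.7  52. ] [561.6  10.4  52. ] tri [560.9  14.   51.4] 4.7
R [ 570.1 -130.4   52. ] [ 570.9 -134.6   52. ] tri [ 570.7 -131.5   50.7] 3.4
L [580.7 151.8] yaw(deg, of +y axis vs world y) -11.8 76.0 37.0
M [562.2  14.9] yaw(deg, of +y axis vs world y) 3.1 69.0 41.0
R [ 571.3 -130.4] yaw(deg, of +y axis vs world y) -9.6 74.0 43.0
L [583.1 154. ] -12.0 55.0 47.0
M [561.6  13.1] 3.7 67.0 43.0
R [ 570.2 -132.4] -10.6 73.0 46.0
tray [[382, 119], [340, 135], [369, 178], [412, 160], [412, 153]] [array([390., 406.]), array([400., 267.]), array([568., 271.]), array([557., 407.]), array([536., 420.])]
0.65
```

```bash
cat >> h.py <<'E'
def plan(a,ya,b,yb):
    """world commanded pose a, yaw deg ya -> b,yb : turn about tool z (deg), shift in tool axes (tool down)"""
    y=np.radians(ya); d=np.array(b,float)-np.array(a,float)
    X=np.array([np.cos(y),np.sin(y),0]);Y=np.array([np.sin(y),-np.cos(y),0])
    return round(-(yb-ya),1),np.round([X@d,Y@d,-d[2]],1)
E
python3 - <<'E'
from h import *
a=np.array([140.93,505.75,191.84]);b=np.array([581,150,120.])
ya,yb=164.43,84.43
for i in range(3):
    print(plan(a+(b-a)*i/3,ya+(yb-ya)*i/3,a+(b-a)*(i+1)/3,ya+(yb-ya)*(i+1)/3))
E
```

```text
(26.7, array([-173.1,  -74.9,   23.9]))
(26.7, array([-188.3,   10.8,   23.9]))
(26.7, array([-163.4,   94.2,   23.9]))
```

{"name": "send_rows", "arguments": {"targets": [[[0,0,5.3,-34.6,-15,4.8,1],[0,0,10.7,-69.2,-30,9.6,1],[0,0,16,-103.9,-45,14.3,1],[0,0,21.4,-138.5,-60,19.1,1],[0,0,26.7,-173.1,-74.9,23.9,1]]]}}

```text
time: 1.07
tool_pos: [288.6, 386.0, 167.9]
tcp_rot: [3.141, 0.0, 2.4]
contact_force: [0.9, 1.0, 0.3]
grip_width: 63.1
```

{"name": "send_rows", "arguments": {"targets": [[[0,0,5.3,-37.7,2.2,4.8,1],[0,0,10.7,-75.3,4.3,9.6,1],[0,0,16,-113,6.5,14.3,1],[0,0,21.4,-150.6,8.6,19.1,1],[0,0,26.7,-188.3,10.8,23.9,1]]]}}

```text
time: 1.48
tool_pos: [435.4, 267.1, 144.0]
tcp_rot: [3.141, -0.0, 1.933]
contact_force: [0.5, 0.9, 1.0]
grip_width: 29.7
```

{"name": "send_rows", "arguments": {"targets": [[[0,0,5.3,-32.7,18.8,4.8,1],[0,0,10.7,-65.4,37.7,9.6,1],[0,0,16,-98,56.5,14.3,1],[0,0,21.4,-130.7,75.4,19.1,1],[0,0,26.7,-163.4,94.2,23.9,1]]]}}

```text
time: 1.9
tool_pos: [582.0, 148.3, 119.9]
tcp_rot: [3.141, -0.0, 1.467]
contact_force: [0.5, 1.6, 0.3]
grip_width: 0.9
```

Run:
```python
from h import *
o=get_obs(); print(o['time'],o['tool_pos'],np.degrees(o['tcp_rot']),o['joint_positions'],o['contact_force'],o['grip_width'])
cm=camera_model('wrist'); im=snap('wrist','w1.png'); print(get_obs()['tool_pos'])
for z,l in [(0,'timer_left'),(0,'tray')]:
    for x in place_of(l,'wrist'): print(l,x['conf'],x['location'],atz(cm,x['location'],z).round(1))
for x in boxes_of('button_left','wrist'): print(x['conf'],x['location'],atz(cm,x['location'],50).round(1))
print(proj(cm,[581,150,52]),proj(cm,[561,14,52]))
```

```text
1.9 [582.04665432 148.27906885 119.92381439] [ 1.79989813e+02 -1.26908122e-02  8.40476137e+01] [1.21800449e-01 5.40421566e-01 1.41059330e+00 1.89651408e-04
 1.19035494e+00 2.25618803e-01] [0.50603459 1.59200747 0.31976432] 0.9275413834098235
[586.87166703 143.32886633 118.68769912]
timer_left 0.83 [241.6, 181.5] [470.3 115.9   0. ]
timer_left 0.65 [225.5, 380.5] [691.  111.8   0. ]
timer_left 0.61 [198.5, 271.5] [575.4 154.2   0. ]
tray 0.81 [10.2, 134.3] [470.1 341.2   0. ]
tray 0.54 [200.2, 272.3] [576.  152.3   0. ]
0.74 [213.5, 274.9] [579.  150.6  50. ]
0.66 [253.9, 167.0] [473.2 121.8  50. ]
0.65 [235.9, 393.1] [686.2 117.7  50. ]
(np.float64(214.48768738622508), np.float64(277.11711592424854)) (np.float64(343.231361683652), np.float64(271.49290054320994))
```

View pics/w1.png

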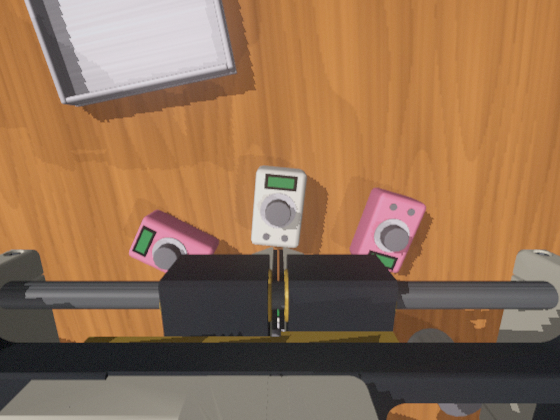

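{"name": "send_rows", "arguments": {"targets": [[[0,0,0,0,0,0,1],[0,0,0,0,0,0,1],[0,0,0,0,0,0,1],[0,0,0,0,0,0,1]]]}}

```text
time: 2.43
tool_pos: [580.2, 150.7, 120.6]
tcp_rot: [3.141, -0.0, 1.474]
contact_force: [0.0, 0.2, -0.4]
grip_width: 0.3
```

Run:
```python
from h import *
o=get_obs(); print(o['time'],o['tool_pos'],np.degrees(o['tcp_rot']),o['contact_force'],o['grip_width'])
cm=camera_model('wrist'); im=snap('wrist','w2.png'); print(get_obs()['tool_pos'])
for x in boxes_of('button_left','wrist'): print(x['conf'],x['location'],atz(cm,x['location'],50).round(1))
cv2.imwrite('pics/w2c.png',cv2.resize(im[150:260,120:440,::-1],None,fx=2.5,fy=2.5,interpolation=cv2.INTER_CUBIC))
```

```text
2.4333 [580.23519522 150.69354769 120.62665956] [ 1.79966589e+02 -1.43074071e-02  8.44279157e+01] [ 0.00938099  0.18852611 -0.39725385] 0.3167353200334615
[580.34632296 150.54779536 120.5765824 ]
0.92 [213.3, 281.2] [583.  152.5  50. ]
0.69 [239.7, 392.4] [684.3 116.9  50. ]
0.57 [252.4, 168.9] [473.4 124.6  50. ]
```

View pics/w2c.png

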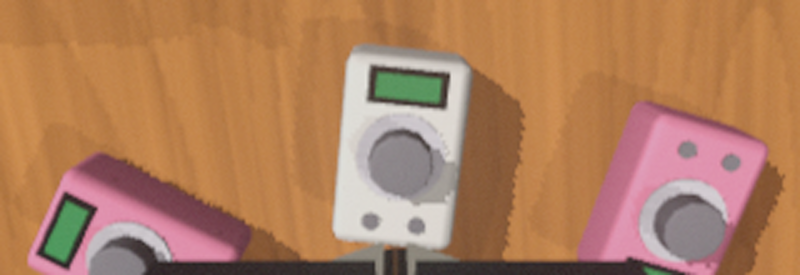

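View pics/w2.png

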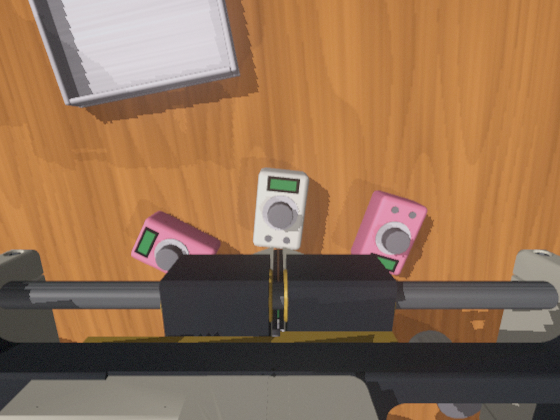

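Run:
```python
from h import *
cm=camera_model('wrist')
print('btn',atz(cm,(215.0,280.2),52).round(1))
f=lambda u,v:(150+v/2.5,120+u/2.5)
P=[atz(cm,f(*p),38)[:2] for p in [(335,238),(352,48),(470,57),(460,245)]]
v=P[1]-P[0];w=P[2]-P[3];print(np.array(P).round(1),np.mean(P,0).round(1),[np.degrees(np.arctan2(-q[0],q[1])).round(1) for q in(v,w)])
a=atz(cm,(103,68),25)[:2];b=atz(cm,(71,237),25)[:2];c=atz(cm,(0,31),25)[:2];d=atz(cm,(0,216),25)[:2]
print(a,b,np.linalg.norm(b-a),c,d,np.degrees(np.arctan2(*(b-a)[::-1])))
```

```text
btn [582.1 151.2  52. ]
[[553.3 119.2]
 [568.3 192.5]
 [611.2 185. ]
 [602.1 111.5]] [583.7 152. ] [np.float64(-11.6), np.float64(-7.1)]
[400.4345161  267.21155662] [556.24407964 278.6402506 ] 156.2281509157623 [392.79470137 348.78385491] [546.05923885 333.91441414] 4.195155467076187
```

{"name": "send_rows", "arguments": {"targets": [[[0,0,0,1,1,30,1],[0,0,0,1,1,55,1],[0,0,0,1,1,64,1],[0,0,0,1,1,70,1],[0,0,0,1,1,74,1]]]}}

```text
time: 2.95
tool_pos: [581.9, 150.8, 46.0]
tcp_rot: [-3.142, -0.0, 1.472]
contact_force: [-0.2, -0.2, -0.2]
grip_width: 0.5
```

{"name": "send_rows", "arguments": {"targets": [[[0,0,0,0,0,2,1],[0,0,0,0,0,4,1],[0,0,0,0,0,5,1],[0,0,0,0,0,5,1]]]}}

```text
time: 3.28
tool_pos: [582.2, 150.7, 41.7]
tcp_rot: [3.141, -0.0, 1.472]
contact_force: [-0.1, 0.2, 0.0]
grip_width: 0.4
```

{"name": "send_rows", "arguments": {"targets": [[[0,0,0,0,0,0.7,1],[0,0,0,0,0,1.3,1],[0,0,0,0,0,1.3,1]]]}}

```text
time: 3.53
tool_pos: [581.9, 150.7, 40.0]
tcp_rot: [3.141, -0.0, 1.472]
contact_force: [-0.9, -0.2, 0.1]
grip_width: 0.7
```

Run:
```python
from h import *
o=get_obs(); print(o['time'],o['tool_pos'],o['contact_force'],o['grip_width'])
im=capture('side'); cv2.imwrite('pics/s2.png',cv2.resize(im[120:260,180:340,::-1],None,fx=4,fy=4,interpolation=cv2.INTER_CUBIC))
im=capture('scene'); cv2.imwrite('pics/c2.png',cv2.resize(im[130:250,250:390,::-1],None,fx=5,fy=5,interpolation=cv2.INTER_CUBIC))
```

```text
3.5333 [581.88917474 150.65301679  39.99171692] [-0.86253348 -0.19269106  0.13924306] 0.6623814610616896
```

View pics/s2.png

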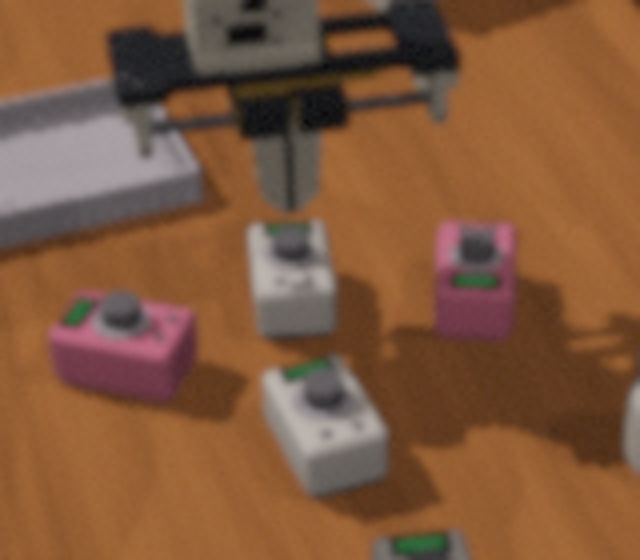

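View pics/c2.png

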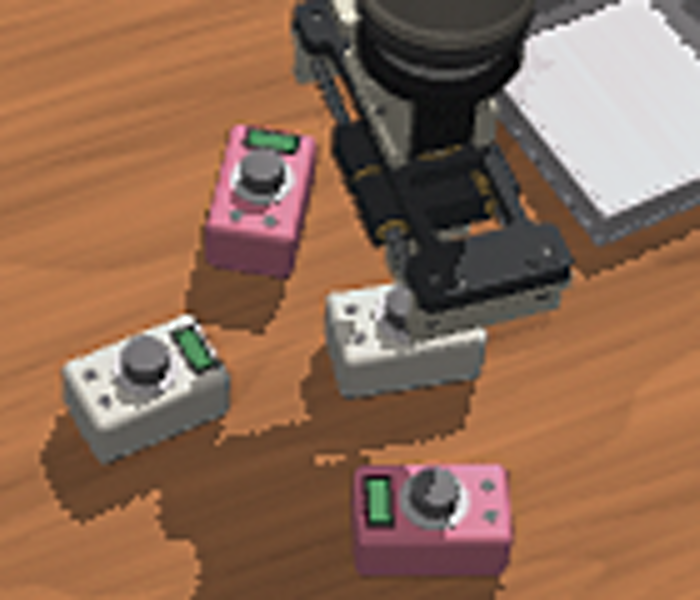

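Run:
```python
from h import *
o=get_obs();print(o['time'],o['tool_pos'],o['joint_positions'])
for c in('side','scene'):
    cm=camera_model(c); print(c,[np.round(proj(cm,[582,151,z]),1) for z in(0,40,52,70,90,110)], set(camera_model('wrist')))
ci=camera_model('side');cs=camera_model('scene')
print('side fingertip crop', [(round((r-120)*4),round((q-180)*4)) for r,q in [proj(ci,[582,151,z]) for z in (40,52,70,90)]])
print('scene crop', [(round((r-130)*5),round((q-250)*5)) for r,q in [proj(cs,[582,151,z]) for z in (40,52,70,90)]])
print('gripper body at z 106', [(round((r-120)*4),round((q-180)*4)) for r,q in [proj(ci,[582+d,151,106]) for d in (-95,0,95)]])
snap('wrist','w3.png')
```

```text
3.6333 [581.87715572 150.63033065  39.93514812] [1.25824218e-01 6.28966157e-01 1.49605031e+00 6.10693410e-05
 1.01637214e+00 2.24820482e-01]
side [array([195.3, 252.6]), array([182.2, 252.1]), array([178.2, 251.9]), array([172. , 251.6]), array([165. , 251.3]), array([157.8, 251. ])] {'K', 'world_to_cam'}
scene [array([201.8, 329.7]), array([192.7, 330.7]), array([189.9, 331.1]), array([185.6, 331.6]), array([180.7, 332.1]), array([175.7, 332.7])] {'K', 'world_to_cam'}
side fingertip crop [(249, 288), (233, 288), (208, 287), (180, 285)]
scene crop [(314, 404), (299, 405), (278, 408), (253, 411)]
gripper body at z 106 [(185, 124), (157, 284), (130, 437)]
```

View pics/w3.png

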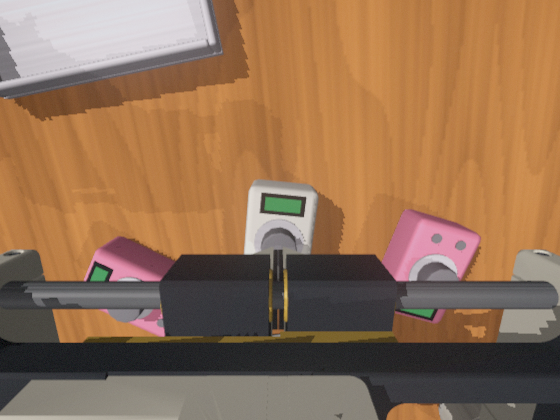

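Run:
```python
from h import *
cm=camera_model('wrist'); T=np.array(cm['world_to_cam']); print('cam',(-T[:3,:3].T@T[:3,3]).round(1)); print(T.round(3),cm['K'])
for z in (38,8,68):
    print(z,[atz(cm,p,z).round(1)[:2] for p in [(183,252),(187,316)]],atz(cm,(243,279),z+14).round(1))
print('tcp px',proj(cm,get_obs()['tool_pos']))
a=cv2.imread('pics/c2.png'); cv2.imwrite('pics/c2z.png',cv2.resize(a[150:420,250:620],None,fx=2,fy=2))
a=cv2.imread('pics/w3.png'); cv2.imwrite('pics/w3z.png',cv2.resize(a[170:360,180:380],None,fx=3.1,fy=3.1))
```

```text
cam [588.  222.9 232.9]
[[ 9.95000e-01 -9.80000e-02  1.00000e-03 -5.63549e+02]
 [ 9.50000e-02  9.58000e-01 -2.70000e-01 -2.06415e+02]
 [ 2.60000e-02  2.69000e-01  9.63000e-01 -2.99183e+02]
 [ 0.00000e+00  0.00000e+00  0.00000e+00  1.00000e+00]] [[298.60653576   0.         277.72691858]
 [  0.         298.60653576 216.99743948]
 [  0.           0.           1.        ]]
38 [array([568.3, 193.2]), array([610. , 186.4])] [582.4 154.9  52. ]
8 [array([565.3, 188.6]), array([613.4, 180.8])] [581.4 143.6  22. ]
68 [array([571.4, 197.7]), array([606.6, 192. ])] [583.3 166.2  82. ]
tcp px (np.float64(242.63098893714482), np.float64(278.7916373128842))
```

View pics/c2z.png

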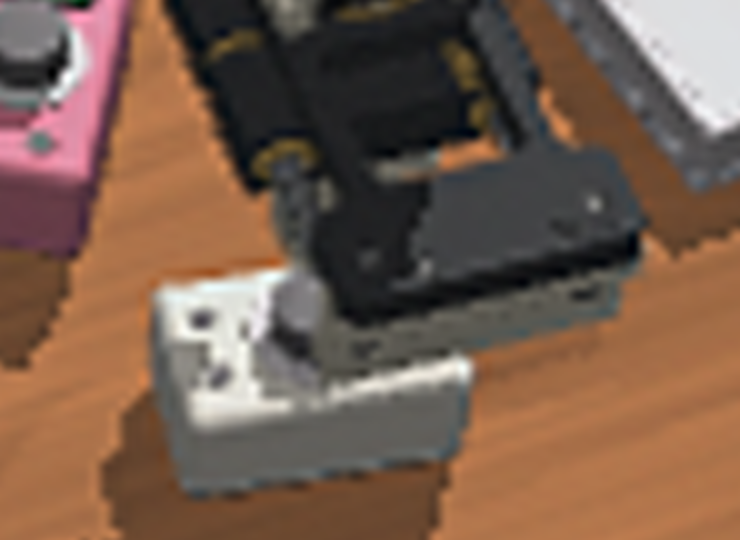

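View pics/w3z.png

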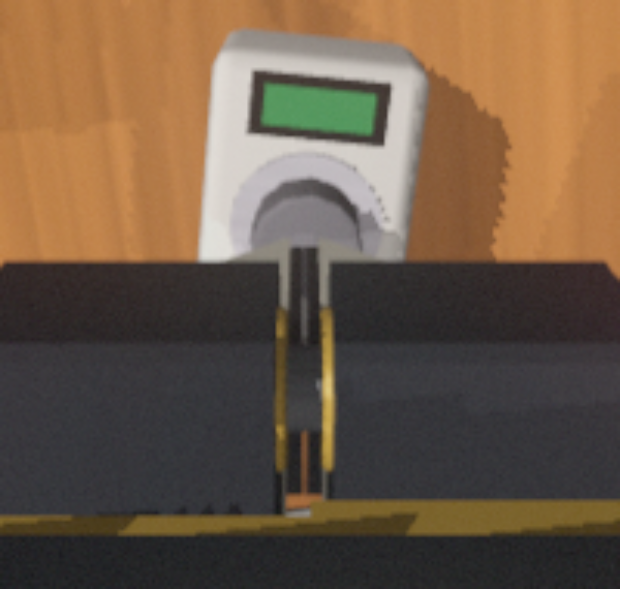

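Run:
```python
from h import *
cm=camera_model('wrist');p=get_obs()['tool_pos']
for d in (0,10,20,30,40,60): print(d,[np.round(proj(cm,p+np.array([0,dy,d])),1) for dy in (0,9.5)])
cs=camera_model('side'); r=(120+205/4,180+290/4)
for z in (40,50,60,70,80): print(z,atz(cs,r,z).round(1))
im=capture('side'); cv2.imwrite('pics/s3.png',cv2.resize(im[130:210,200:300,::-1],None,fx=7,fy=7,interpolation=cv2.INTER_NEAREST))
```

```text
0 [array([242.6, 278.8]), array([229.6, 277.4])]
10 [array([248. , 278.9]), array([234.4, 277.4])]
20 [array([254. , 278.9]), array([239.7, 277.4])]
30 [array([260.5, 279. ]), array([245.6, 277.4])]
40 [array([267.9, 279.1]), array([252.1, 277.4])]
60 [array([285.5, 279.3]), array([267.9, 277.4])]
40 [596.1 196.1  40. ]
50 [592.3 181.9  50. ]
60 [588.6 167.7  60. ]
70 [584.9 153.5  70. ]
80 [581.2 139.3  80. ]
```

View pics/s3.png

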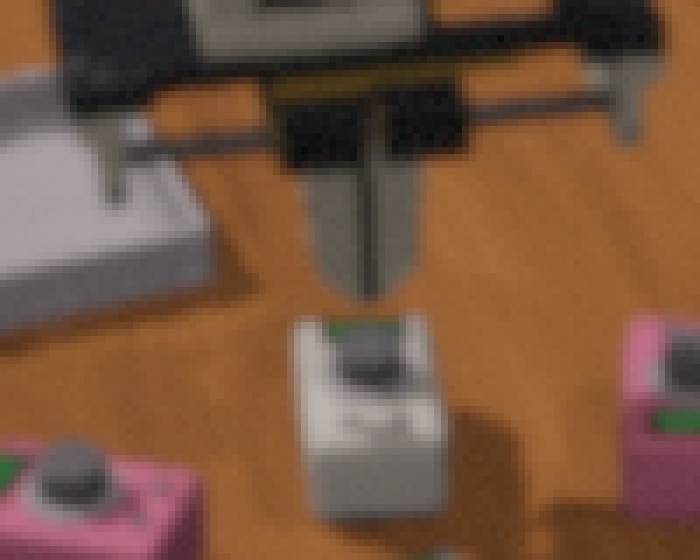

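The side view shows the fingertips about 30 mm higher than the reported TCP implies, and the force is still zero, so the button hasn't been touched. I'll keep going down in small steps and watch the force.

{"name": "send_rows", "arguments": {"targets": [[[0,0,0,0,0,4,1],[0,0,0,0,0,8,1],[0,0,0,0,0,12,1],[0,0,0,0,0,12,1]]]}}

```text
time: 4.07
tool_pos: [581.0, 150.5, 26.6]
tcp_rot: [-3.14, 0.0, 1.472]
contact_force: [0.2, 0.3, -0.4]
grip_width: 0.6
```

Run:
```python
from h import *
im=capture('side'); cv2.imwrite('pics/s4.png',cv2.resize(im[130:210,200:300,::-1],None,fx=7,fy=7,interpolation=cv2.INTER_NEAREST))
o=get_obs();print(o['tool_pos'],o['contact_force'])
```

```text
[581.28169262 150.56026993  27.00768461] [ 0.03499787 -0.32690915 -0.77609703]
```

View pics/s4.png

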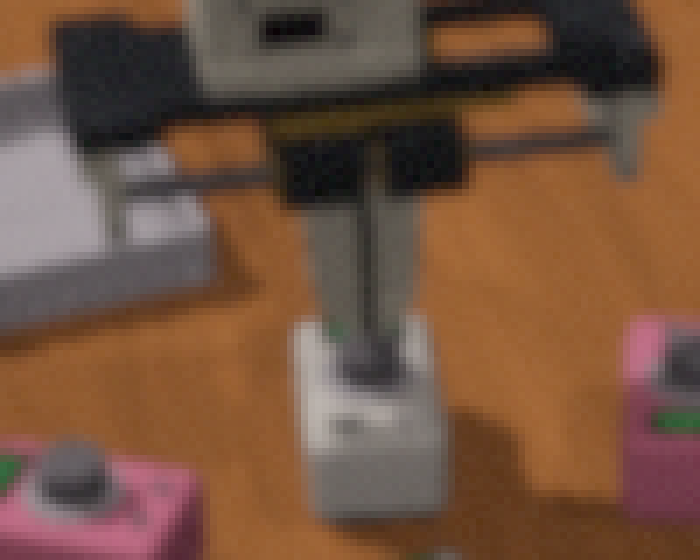

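{"name": "send_rows", "arguments": {"targets": [[[0,0,0,0,0,2,1],[0,0,0,0,0,4,1],[0,0,0,0,0,4,1]]]}}

```text
time: 4.37
tool_pos: [581.6, 150.6, 23.4]
tcp_rot: [-3.141, 0.0, 1.472]
contact_force: [-1.0, 1.2, 0.0]
grip_width: 0.4
```

{"name": "send_rows", "arguments": {"targets": [[[0,0,0,0,0,2,1],[0,0,0,0,0,4,1],[0,0,0,0,0,4,1]]]}}

```text
time: 4.62
tool_pos: [581.6, 150.6, 19.4]
tcp_rot: [-3.141, 0.0, 1.472]
contact_force: [-0.3, -0.2, -0.3]
grip_width: 0.4
```

{"name": "send_rows", "arguments": {"targets": [[[0,0,0,0,0,1.5,1],[0,0,0,0,0,3,1],[0,0,0,0,0,3,1]]]}}

```text
time: 4.87
tool_pos: [581.8, 150.7, 16.6]
tcp_rot: [-3.142, -0.0, 1.472]
contact_force: [0.1, 0.3, 0.1]
grip_width: 0.3
```

Run:
```python
from h import *
im=capture('side'); cv2.imwrite('pics/s5.png',cv2.resize(im[130:210,200:300,::-1],None,fx=7,fy=7,interpolation=cv2.INTER_NEAREST))
o=get_obs();print(o['tool_pos'],o['contact_force'])
```

```text
[581.79303315 150.63540612  16.72370964] [ 0.11086907 -0.29058914 -0.02241569]
```

View pics/s5.png

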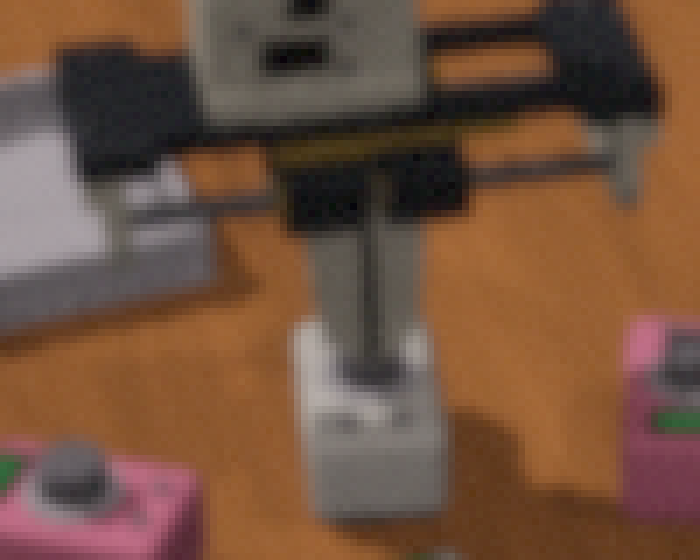

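{"name": "send_rows", "arguments": {"targets": [[[0,0,0,0,0,1,1],[0,0,0,0,0,2,1],[0,0,0,0,0,2,1]]]}}

```text
time: 5.17
tool_pos: [581.9, 150.6, 14.7]
tcp_rot: [3.141, -0.0, 1.472]
contact_force: [0.1, -0.3, 0.5]
grip_width: 0.4
```

{"name": "send_rows", "arguments": {"targets": [[[0,0,0,0,0,1,1],[0,0,0,0,0,2,1],[0,0,0,0,0,2,1]]]}}

```text
time: 5.42
tool_pos: [581.8, 150.6, 12.7]
tcp_rot: [-3.142, -0.0, 1.472]
contact_force: [1.6, 0.1, 0.5]
grip_width: 0.5
```

Run:
```python
from h import *
im=capture('side'); cv2.imwrite('pics/s6.png',cv2.resize(im[130:210,200:300,::-1],None,fx=7,fy=7,interpolation=cv2.INTER_NEAREST))
o=get_obs();print(o['tool_pos'],o['contact_force'],o['moment'],o['tau'])
```

```text
[581.73677993 150.66317316  12.67141559] [ 0.00857378 -0.07753338  0.51448164] [-0.08647742  0.04176623  0.01462462] [-1.67447724e-03 -5.41851783e+01 -1.99021429e+01  7.28026894e-02
 -5.72149365e-03  1.04737235e-04]
```

View pics/s6.png

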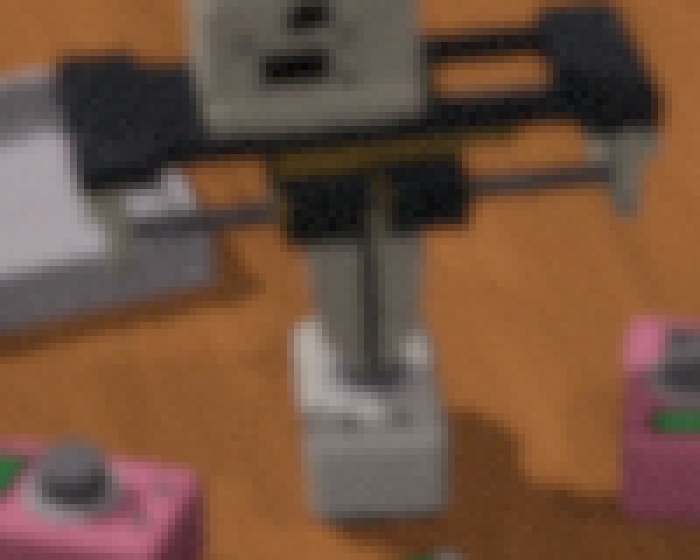

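{"name": "send_rows", "arguments": {"targets": [[[0,0,0,0,0,1,1],[0,0,0,0,0,1,1]]]}}

```text
time: 5.63
tool_pos: [581.8, 150.7, 11.7]
tcp_rot: [3.142, -0.0, 1.472]
contact_force: [-0.2, -0.3, -0.6]
grip_width: 0.7
```

{"name": "send_rows", "arguments": {"targets": [[[0,0,0,0,0,1,1],[0,0,0,0,0,1,1]]]}}

```text
time: 5.8
tool_pos: [581.8, 150.7, 10.7]
tcp_rot: [-3.142, -0.0, 1.472]
contact_force: [-0.2, -0.5, 0.0]
grip_width: 0.6
```

{"name": "send_rows", "arguments": {"targets": [[[0,0,0,0,0,1,1],[0,0,0,0,0,1,1]]]}}

```text
time: 5.97
tool_pos: [581.8, 150.7, 9.7]
tcp_rot: [-3.142, -0.0, 1.472]
contact_force: [0.0, 0.6, 0.1]
grip_width: 0.2
```

{"name": "send_rows", "arguments": {"targets": [[[0,0,0,0,0,1,1],[0,0,0,0,0,1,1]]]}}

```text
time: 6.13
tool_pos: [581.8, 150.7, 8.7]
tcp_rot: [-3.142, -0.0, 1.472]
contact_force: [0.4, -0.6, -0.6]
grip_width: 0.3
```

{"name": "send_rows", "arguments": {"targets": [[[0,0,0,0,0,1,1],[0,0,0,0,0,1,1]]]}}

```text
time: 6.3
tool_pos: [581.8, 150.7, 7.7]
tcp_rot: [-3.142, -0.0, 1.472]
contact_force: [0.2, 0.4, -0.1]
grip_width: 0.4
```

Run:
```python
from h import *
im=capture('side'); cv2.imwrite('pics/s7.png',cv2.resize(im[130:210,200:300,::-1],None,fx=7,fy=7,interpolation=cv2.INTER_NEAREST))
o=get_obs();print(o['tool_pos'],o['contact_force'],o['moment'],o['tau'])
```

```text
[581.75587811 150.63524986   7.68813775] [ 0.5281043  -0.78470749 -0.51218035] [-0.12258672  0.08571962  0.02738713] [ 4.23790198e-04 -5.42951667e+01 -1.97153431e+01  7.21416995e-02
  1.39788863e-03  4.80710025e-05]
```

View pics/s7.png

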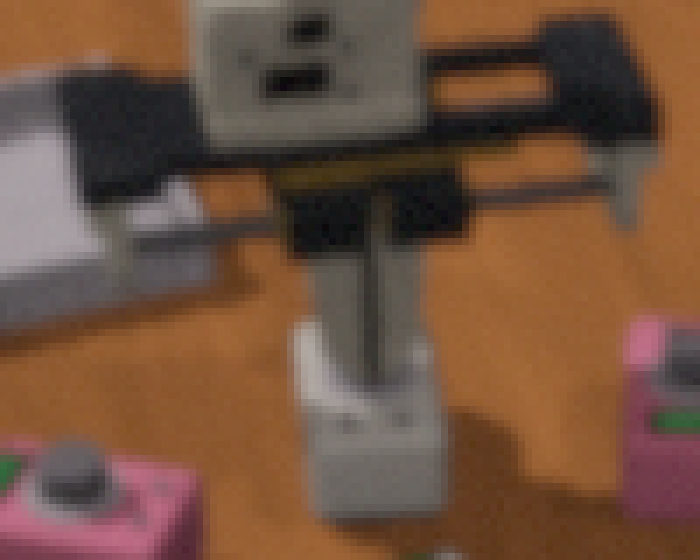

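{"name": "send_rows", "arguments": {"targets": [[[0,0,0,0,0,1,1],[0,0,0,0,0,1,1]]]}}

```text
time: 6.52
tool_pos: [581.9, 150.7, 7.4]
tcp_rot: [3.141, -0.0, 1.472]
contact_force: [-2.1, 0.3, 5.0]
grip_width: 0.3
```

{"name": "send_rows", "arguments": {"targets": [[[0,0,0,0,0,1,1],[0,0,0,0,0,1,1]]]}}

```text
time: 6.68
tool_pos: [581.9, 150.6, 7.3]
tcp_rot: [3.141, -0.0, 1.472]
contact_force: [-4.4, -1.3, 11.4]
grip_width: 0.3
```

The stop came at a reading of z≈7.4 with 11 N. I'll lift and look at the button.

{"name": "send_rows", "arguments": {"targets": [[[0,0,0,0,0,-20,1],[0,0,0,0,0,-60,1],[0,0,0,0,0,-80,1],[0,0,0,0,0,-80,1],[0,0,0,0,0,-80,1]]]}}

```text
time: 7.1
tool_pos: [582.5, 150.7, 87.0]
tcp_rot: [3.139, -0.001, 1.472]
contact_force: [-0.4, 0.2, -1.1]
grip_width: 0.8
```

Run:
```python
from h import *
im=capture('side'); cv2.imwrite('pics/s8.png',cv2.resize(im[150:260,180:320,::-1],None,fx=5,fy=5,interpolation=cv2.INTER_CUBIC))
im=capture('wrist'); cv2.imwrite('pics/w8.png',im[:,:,::-1])
o=get_obs();print(o['time'],o['tool_pos'],o['contact_force'])
cm=camera_model('wrist')
for x in boxes_of('button_left','wrist'): print(x['conf'],x['location'],atz(cm,x['location'],50).round(1))
```

```text
7.2 [580.93822676 150.53155422  84.65023739] [-0.35387437  0.29922176 -0.22224002]
0.93 [253.6, 408.6] [684.7 117.6  50. ]
0.91 [223.0, 278.0] [580.7 154.2  50. ]
0.74 [267.6, 154.3] [474.5 125.7  50. ]
```

View pics/s8.png

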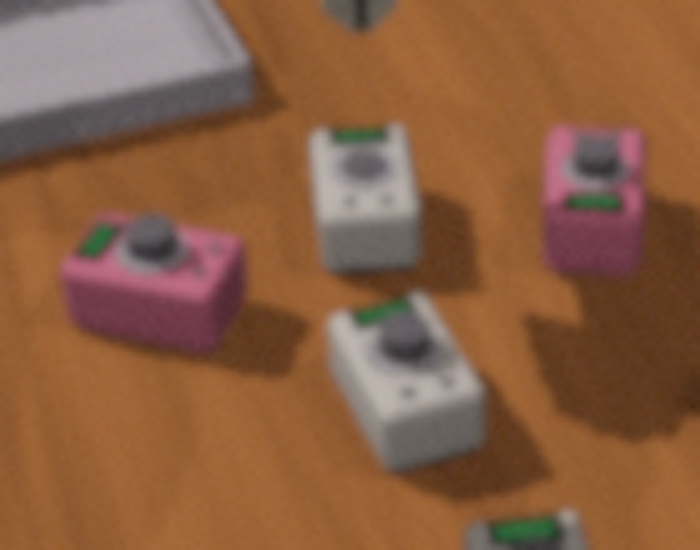

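View pics/w8.png

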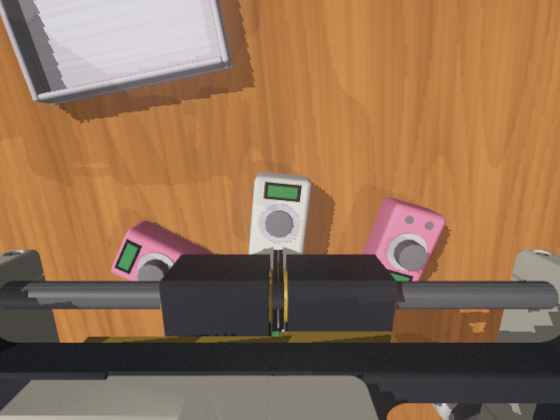

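Left button is down and stays down (row ~165 in the crop, level with its collar), and the timer hasn't moved. Next is the middle one.

{"name": "send_rows", "arguments": {"targets": [[[0,0,0,-35,-2,0,1],[0,0,0,-70,-4,0,1],[0,0,0,-105,-6,0,1],[0,0,0,-138,-7.6,15,1],[0,0,0,-138,-7.6,35,1]]]}}

```text
time: 7.67
tool_pos: [560.4, 8.9, 50.5]
tcp_rot: [3.141, 0.002, 1.468]
contact_force: [0.8, -0.5, -0.0]
grip_width: 0.3
```

{"name": "send_rows", "arguments": {"targets": [[[0,0,0,0,0,15,1],[0,0,0,0,0,20,1],[0,0,0,0,0,20,1]]]}}

```text
time: 7.92
tool_pos: [558.9, 14.2, 28.5]
tcp_rot: [-3.137, -0.0, 1.472]
contact_force: [-0.3, 0.5, -0.1]
grip_width: 0.3
```

Run:
```python
from h import *
im=capture('side'); cv2.imwrite('pics/s9.png',cv2.resize(im[150:260,180:320,::-1],None,fx=5,fy=5,interpolation=cv2.INTER_CUBIC))
im=capture('scene'); cv2.imwrite('pics/c9.png',cv2.resize(im[150:260,220:360,::-1],None,fx=5,fy=5,interpolation=cv2.INTER_CUBIC))
o=get_obs();print(o['time'],o['tool_pos'],o['contact_force'])
```

```text
8.0167 [560.63819343  14.42049638  30.69254856] [ 0.37267689 -0.07468205 -0.33637091]
```

View pics/s9.png

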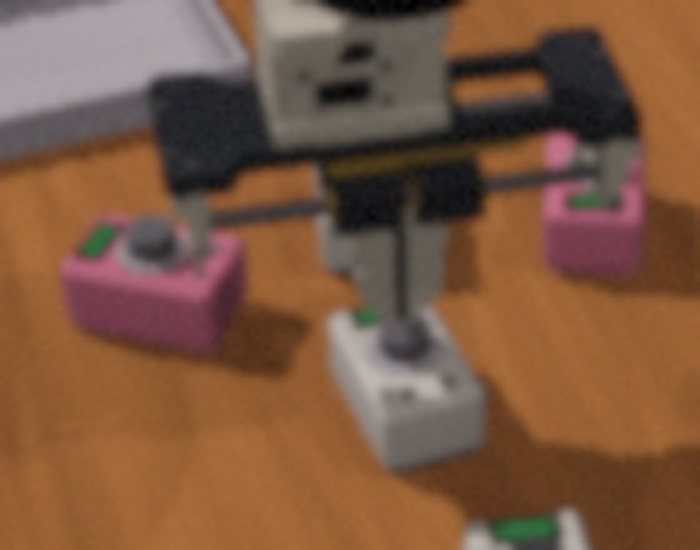

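View pics/c9.png

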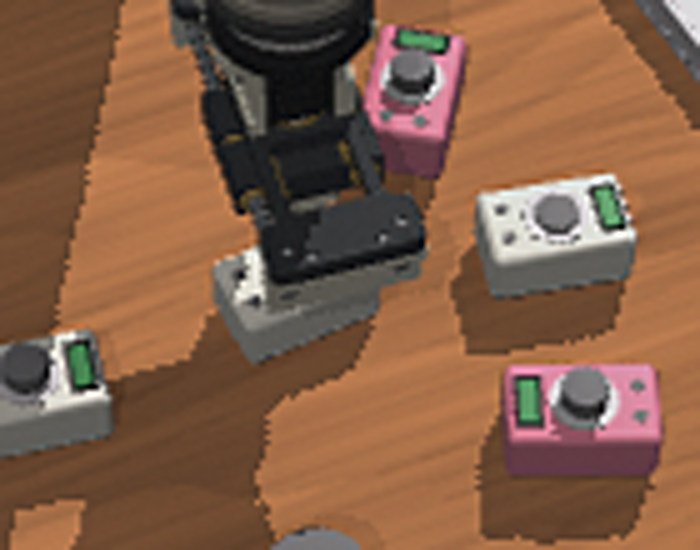

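{"name": "send_rows", "arguments": {"targets": [[[0,0,0,0,0,8,1],[0,0,0,0,0,14,1],[0,0,0,0,0,18,1],[0,0,0,0,0,21,1],[0,0,0,0,0,21,1]]]}}

```text
time: 8.43
tool_pos: [560.7, 14.3, 9.5]
tcp_rot: [-3.142, -0.0, 1.472]
contact_force: [1.3, 0.3, 0.5]
grip_width: 0.8
```

{"name": "send_rows", "arguments": {"targets": [[[0,0,0,0,0,2,1],[0,0,0,0,0,3,1],[0,0,0,0,0,3,1]]]}}

```text
time: 8.68
tool_pos: [560.7, 14.2, 7.4]
tcp_rot: [3.141, -0.0, 1.472]
contact_force: [-0.7, 1.1, 6.2]
grip_width: 0.2
```

{"name": "send_rows", "arguments": {"targets": [[[0,0,0,0,0,1,1],[0,0,0,0,0,1.5,1]]]}}

```text
time: 8.85
tool_pos: [560.8, 14.2, 7.2]
tcp_rot: [3.141, -0.0, 1.472]
contact_force: [-5.9, 2.3, 20.5]
grip_width: 0.4
```

{"name": "send_rows", "arguments": {"targets": [[[0,0,0,0,0,-20,1],[0,0,0,0,0,-60,1],[0,0,0,0,0,-80,1],[0,0,0,0,0,-80,1],[0,0,0,0,0,-80,1]]]}}

```text
time: 9.27
tool_pos: [561.0, 13.9, 86.2]
tcp_rot: [3.14, 0.0, 1.472]
contact_force: [-0.7, 0.3, -0.5]
grip_width: 0.5
```

Run:
```python
from h import *
im=capture('side'); cv2.imwrite('pics/s10.png',cv2.resize(im[160:300,180:320,::-1],None,fx=4.2,fy=4.2,interpolation=cv2.INTER_CUBIC))
o=get_obs();print(o['time'],o['tool_pos'],o['contact_force'])
```

```text
9.3167 [560.04626622  14.01186726  84.8703722 ] [-0.34847389  1.05104572 -1.38493328]
```

View pics/s10.png

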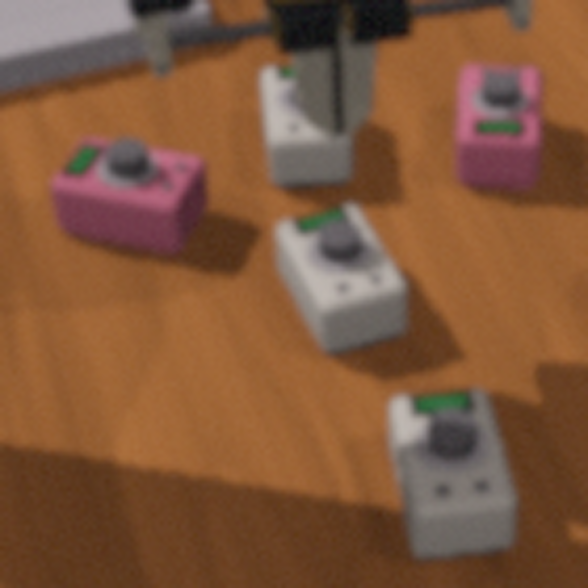

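Middle has popped back up, so it's the worn one. It had reached the same bottom reading of 7.4. Next is the right one.

{"name": "send_rows", "arguments": {"targets": [[[0,0,0,-36,6,0,1],[0,0,0,-72,12,0,1],[0,0,0,-108,18,0,1],[0,0,0,-143.8,24,15,1],[0,0,0,-143.8,24,35,1]]]}}

```text
time: 9.73
tool_pos: [571.0, -137.9, 49.6]
tcp_rot: [3.139, 0.003, 1.467]
contact_force: [-0.7, 0.1, 0.0]
grip_width: 0.5
```

{"name": "send_rows", "arguments": {"targets": [[[0,0,0,0,0,15,1],[0,0,0,0,0,20,1],[0,0,0,0,0,20,1]]]}}

```text
time: 9.98
tool_pos: [568.2, -130.7, 27.4]
tcp_rot: [-3.136, -0.002, 1.472]
contact_force: [-1.4, 0.4, 0.8]
grip_width: 0.5
```

Run:
```python
from h import *
im=capture('side'); cv2.imwrite('pics/s11.png',cv2.resize(im[180:310,180:340,::-1],None,fx=4.2,fy=4.2,interpolation=cv2.INTER_CUBIC))
o=get_obs();print(o['time'],o['tool_pos'],o['contact_force'])
```

```text
10.0333 [ 569.27747009 -130.83353215   28.91974386] [ 0.54244755 -0.89652316 -0.40246649]
```

View pics/s11.png

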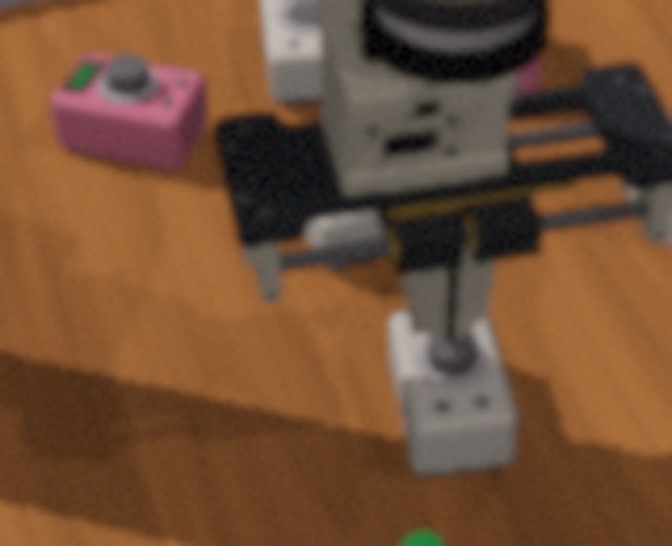

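Aligned over the button. Pressing down.

{"name": "send_rows", "arguments": {"targets": [[[0,0,0,0,0,8,1],[0,0,0,0,0,14,1],[0,0,0,0,0,18,1],[0,0,0,0,0,21,1],[0,0,0,0,0,21,1]]]}}

```text
time: 10.45
tool_pos: [570.0, -131.1, 8.8]
tcp_rot: [-3.141, -0.0, 1.472]
contact_force: [-0.5, 0.0, -0.7]
grip_width: 0.3
```

{"name": "send_rows", "arguments": {"targets": [[[0,0,0,0,0,2,1],[0,0,0,0,0,3,1],[0,0,0,0,0,3.5,1],[0,0,0,0,0,3.5,1]]]}}

```text
time: 10.78
tool_pos: [570.4, -131.3, 7.3]
tcp_rot: [3.141, 0.0, 1.472]
contact_force: [-2.9, 2.1, 9.7]
grip_width: 0.4
```

{"name": "send_rows", "arguments": {"targets": [[[0,0,0,0,0,-20,1],[0,0,0,0,0,-60,1],[0,0,-4,20,-5,-95,-1],[0,0,-9,50,-12,-110,-1],[0,0,-9,75,-17,-120,-1]]]}}

```text
time: 11.2
tool_pos: [561.7, -54.6, 128.9]
tcp_rot: [3.137, 0.001, 1.632]
contact_force: [-0.6, 0.9, -1.0]
grip_width: 15.6
```

{"name": "send_rows", "arguments": {"targets": [[[0,0,0,0,0,0,-1],[0,0,0,0,0,0,-1],[0,0,0,0,0,0,-1]]]}}

```text
time: 11.45
tool_pos: [560.6, -55.3, 125.5]
tcp_rot: [-3.141, 0.0, 1.629]
contact_force: [0.6, 0.5, 0.2]
grip_width: 35.9
```

Run:
```python
from h import *
o=get_obs();print(o['time'],o['tool_pos'],np.degrees(o['tcp_rot']),o['contact_force'],o['grip_width'])
cm=camera_model('wrist'); im=snap('wrist','w12.png'); np.save('cm12.npy',cm,allow_pickle=True)
im=capture('side'); cv2.imwrite('pics/s12.png',cv2.resize(im[160:300,180:320,::-1],None,fx=4.2,fy=4.2,interpolation=cv2.INTER_CUBIC))
```

```text
11.45 [560.6097959  -55.33729235 125.52213392] [-1.79980219e+02  1.18424898e-02  9.33387672e+01] [0.6397241  0.50604871 0.1862074 ] 35.88653238108546
```

View pics/w12.png

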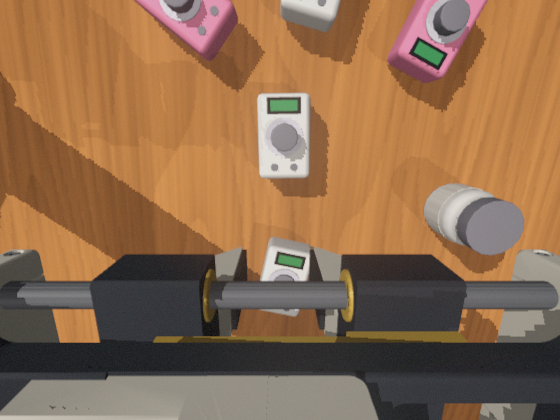

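View pics/s12.png

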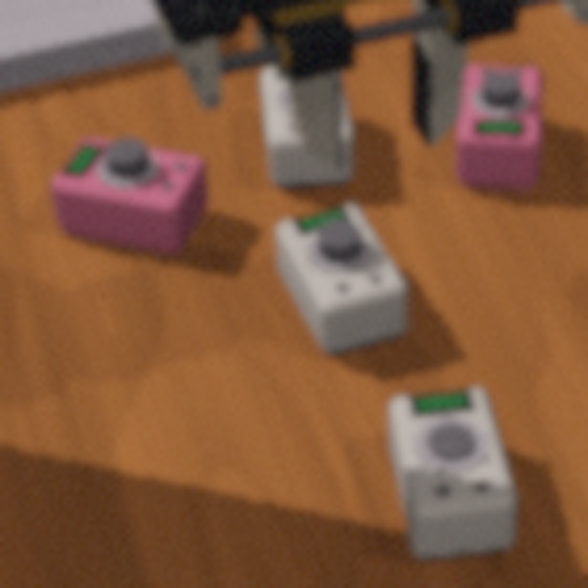

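Right is down and holds; middle is clearly up, so timer_middle is the worn one. I'll refine its pose from w12, where its corners are (94,260), (94,308), (177,310) and (177,261).

Run:
```python
from h import *
cm=np.load('cm12.npy',allow_pickle=True).item()
im=cv2.imread('pics/w12.png'); cv2.imwrite('pics/w12z.png',cv2.resize(im[85:190,235:335],None,fx=5.5,fy=5.5,interpolation=cv2.INTER_CUBIC))
P=[atz(cm,p,38)[:2] for p in [(177,261),(94,259.5),(94,308.5),(177,310)]]
v=P[1]-P[0];w=P[2]-P[3];print(np.array(P).round(1),np.mean(P,0).round(1),[np.degrees(np.arctan2(-q[0],q[1])).round(1) for q in(v,w)])
print(atz(cm,(137,285),52).round(1))
```

```text
[[542.3 -23.5]
 [537.8  49. ]
 [580.6  51.5]
 [588.3 -20.8]] [562.2  14.1] [np.float64(3.5), np.float64(6.1)]
[562.1  14.2  52. ]
```

View pics/w12z.png

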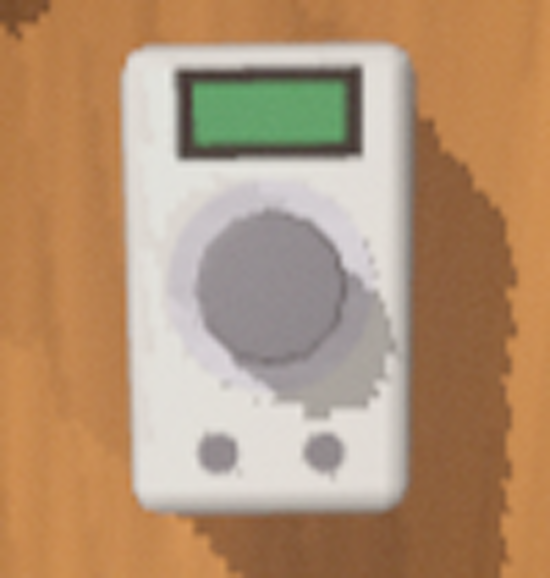

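{"name": "send_rows", "arguments": {"targets": [[[0,0,0,30,2,10,-1],[0,0,0,69,4.7,30,-1],[0,0,0,69,4.7,50,-1],[0,0,0,69,4.7,70,-1],[0,0,0,69,4.7,85,-1]]]}}

```text
time: 11.97
tool_pos: [560.5, 14.0, 38.4]
tcp_rot: [-3.139, -0.0, 1.629]
contact_force: [-0.2, 0.4, -0.3]
grip_width: 77.1
```

{"name": "send_rows", "arguments": {"targets": [[[0,0,0,0,0,0,-1],[0,0,0,0,0,0,-1]]]}}

```text
time: 12.13
tool_pos: [560.9, 13.4, 39.8]
tcp_rot: [-3.139, -0.0, 1.628]
contact_force: [-0.4, -1.0, 1.2]
grip_width: 89.2
```

Run:
```python
from h import *
o=get_obs();print(o['time'],o['tool_pos'],np.degrees(o['tcp_rot']),o['contact_force'],o['grip_width'])
im=capture('side'); cv2.imwrite('pics/s13.png',cv2.resize(im[150:290,180:340,::-1],None,fx=4.2,fy=4.2,interpolation=cv2.INTER_CUBIC))
snap('wrist','w13.png')
```

```text
12.1333 [560.86099972  13.36958597  39.81180249] [-1.79849489e+02 -2.53470355e-02  9.32611182e+01] [-0.35100684 -0.97315949  1.17598675] 89.22999974076897
```

View pics/s13.png

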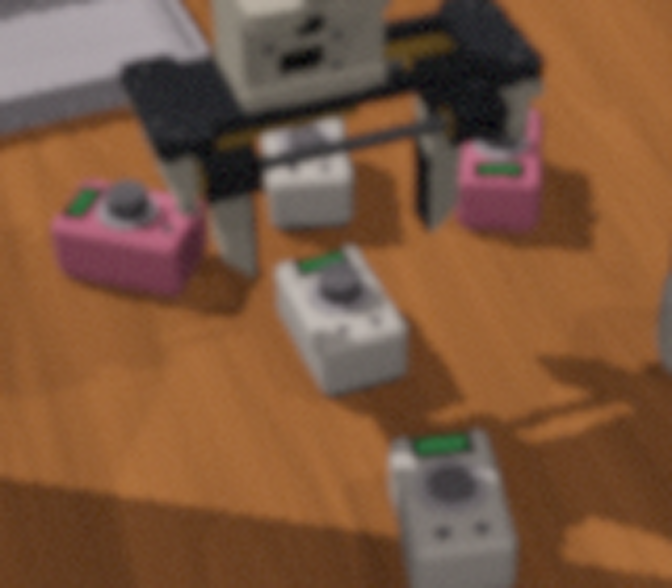

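View pics/w13.png

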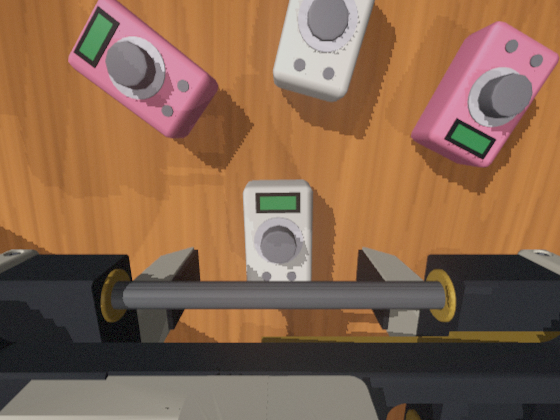

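{"name": "send_rows", "arguments": {"targets": [[[0,0,0,0,0,15,-1],[0,0,0,0,0,30,-1],[0,0,0,0,0,42,-1],[0,0,0,0,0,50,-1],[0,0,0,0,0,50,-1]]]}}

```text
time: 12.65
tool_pos: [561.1, 13.8, -9.8]
tcp_rot: [-3.14, -0.0, 1.628]
contact_force: [-1.0, 0.4, -0.2]
grip_width: 91.8
```

Run:
```python
from h import *
o=get_obs();print(o['time'],o['tool_pos'],np.degrees(o['tcp_rot']),o['contact_force'],o['grip_width'])
im=capture('side'); cv2.imwrite('pics/s14.png',cv2.resize(im[150:290,180:340,::-1],None,fx=4.2,fy=4.2,interpolation=cv2.INTER_CUBIC))
```

```text
12.65 [561.06128991  13.82965478  -9.81529596] [-1.79931562e+02 -1.66997930e-02  9.32972404e+01] [-0.99865435  0.35431229 -0.1640539 ] 91.80375840667337
```

View pics/s14.png

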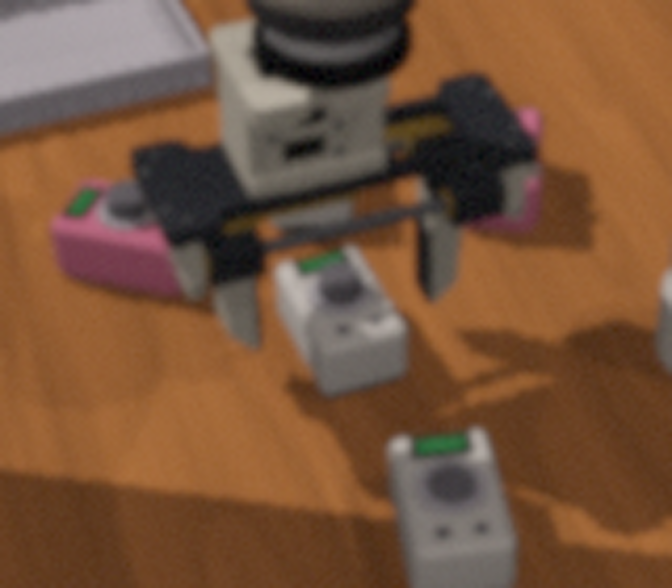

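{"name": "send_rows", "arguments": {"targets": [[[0,0,0,0,0,7,-1],[0,0,0,0,0,13,-1],[0,0,0,0,0,13,-1]]]}}

```text
time: 12.95
tool_pos: [561.0, 14.1, -22.9]
tcp_rot: [-3.141, -0.0, 1.629]
contact_force: [-0.2, 0.2, -0.2]
grip_width: 91.6
```

Run:
```python
from h import *
o=get_obs();print(o['time'],o['tool_pos'],np.degrees(o['tcp_rot']),o['contact_force'],o['grip_width'])
im=capture('side'); cv2.imwrite('pics/s15.png',cv2.resize(im[150:290,180:340,::-1],None,fx=4.2,fy=4.2,interpolation=cv2.INTER_CUBIC))
c=camera_model('side')
for z in (0,10,20): print([(round((q-180)*4.2),round((r-150)*4.2)) for r,q in [proj(c,[561+d,14,z]) for d in (-55,55)]])
```

```text
12.95 [561.03778702  14.11167609 -22.86233787] [-1.79949499e+02 -1.30734666e-02  9.33267563e+01] [-0.15550672  0.17537233 -0.1919901 ] 91.63333470165182
[(238, 368), (435, 324)]
[(237, 354), (435, 311)]
[(236, 340), (436, 297)]
```

View pics/s15.png

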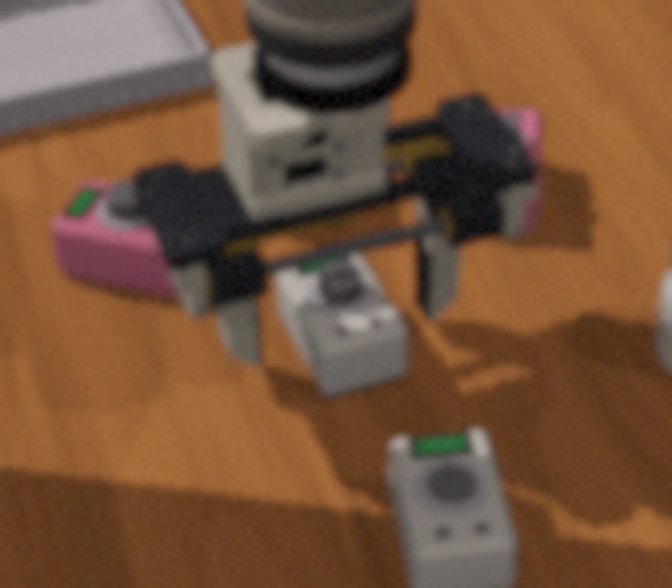

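Tips are at about z≈8 on both sides of the timer. Closing.

{"name": "send_rows", "arguments": {"targets": [[[0,0,0,0,0,0,1],[0,0,0,0,0,0,1],[0,0,0,0,0,0,1],[0,0,0,0,0,0,1],[0,0,0,0,0,0,1]]]}}

```text
time: 13.42
tool_pos: [561.6, 14.1, -22.0]
tcp_rot: [3.141, -0.0, 1.629]
contact_force: [0.2, 0.2, 0.2]
grip_width: 63.1
```

{"name": "send_rows", "arguments": {"targets": [[[0,0,0,0,0,0,1],[0,0,0,0,0,0,1],[0,0,0,0,0,0,1],[0,0,0,0,0,0,1]]]}}

```text
time: 13.75
tool_pos: [561.6, 14.1, -22.1]
tcp_rot: [3.141, -0.0, 1.629]
contact_force: [0.0, -0.3, 0.6]
grip_width: 47.8
```

{"name": "send_rows", "arguments": {"targets": [[[0,0,0,0,0,-8,1],[0,0,0,0,0,-16,1],[0,0,0,0,0,-25,1],[0,0,0,0,0,-25,1]]]}}

```text
time: 14.08
tool_pos: [562.8, 14.0, 5.0]
tcp_rot: [3.138, 0.0, 1.629]
contact_force: [0.1, -0.1, -3.1]
grip_width: 47.9
```

Run:
```python
from h import *
o=get_obs();print(o['time'],o['tool_pos'],np.degrees(o['tcp_rot']),o['contact_force'],o['grip_width'])
im=capture('side'); cv2.imwrite('pics/s16.png',cv2.resize(im[150:290,180:340,::-1],None,fx=4.2,fy=4.2,interpolation=cv2.INTER_CUBIC))
```

```text
14.0833 [562.81252394  13.95728249   5.01700424] [1.79804168e+02 2.72854432e-02 9.33283837e+01] [ 0.08951416 -0.05865058 -3.10747147] 47.87818926914676
```

View pics/s16.png

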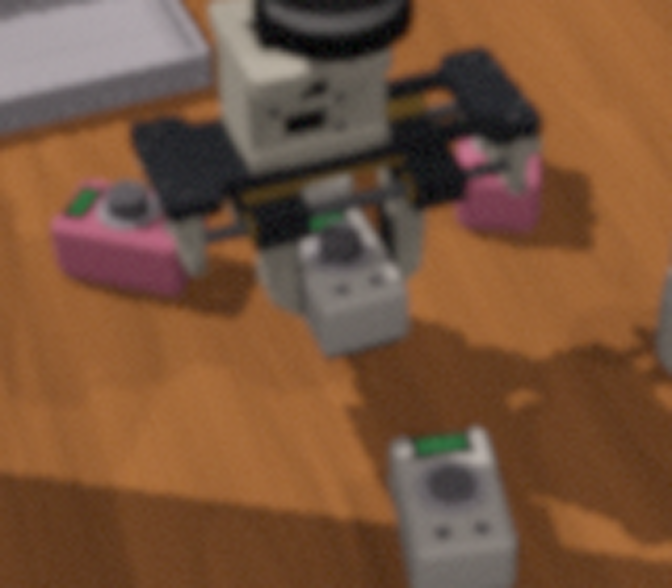

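{"name": "send_rows", "arguments": {"targets": [[[0,0,0,0,0,-25,1],[0,0,0,0,0,-50,1],[0,0,0,15,-3,-75,1],[0,0,0,40,-8,-90,1],[0,0,0,70,-14,-95,1]]]}}

```text
time: 14.55
tool_pos: [545.1, 82.7, 100.7]
tcp_rot: [3.136, 0.0, 1.626]
contact_force: [0.1, 2.0, -3.6]
grip_width: 47.7
```

{"name": "send_rows", "arguments": {"targets": [[[0,0,0,33,-7,0,1],[0,0,0,66,-13,0,1],[0,0,0,99,-20,0,1],[0,0,0,132,-27,0,1],[0,0,0,165,-34,0,1]]]}}

```text
time: 14.97
tool_pos: [498.9, 247.3, 97.7]
tcp_rot: [-3.141, 0.0, 1.629]
contact_force: [1.4, -0.1, -2.7]
grip_width: 47.8
```

{"name": "send_rows", "arguments": {"targets": [[[0,0,0,30,-6,0,1],[0,0,0,55,-11,0,1],[0,0,0,75,-16,0,1],[0,0,0,90,-19,0,1],[0,0,0,98,-20,0,1]]]}}

```text
time: 15.38
tool_pos: [473.0, 344.3, 97.5]
tcp_rot: [-3.141, -0.0, 1.631]
contact_force: [0.3, -0.1, -2.6]
grip_width: 48.0
```

{"name": "send_rows", "arguments": {"targets": [[[0,0,0,0,0,20,1],[0,0,0,0,0,40,1],[0,0,0,0,0,50,1],[0,0,0,0,0,50,1]]]}}

```text
time: 15.72
tool_pos: [472.6, 341.1, 45.2]
tcp_rot: [-3.137, 0.002, 1.628]
contact_force: [-0.9, -1.3, -3.1]
grip_width: 47.9
```

Run:
```python
from h import *
o=get_obs();print(o['time'],o['tool_pos'],np.degrees(o['tcp_rot']),o['contact_force'],o['grip_width'])
im=capture('side'); cv2.imwrite('pics/s17.png',cv2.resize(im[90:220,130:310,::-1],None,fx=4,fy=4,interpolation=cv2.INTER_CUBIC))
im=capture('scene'); cv2.imwrite('pics/c17.png',cv2.resize(im[80:220,280:430,::-1],None,fx=4.2,fy=4.2,interpolation=cv2.INTER_CUBIC))
c=camera_model('side')
for z in (0,5,43,70): print([(round((q-130)*4),round((r-90)*4)) for r,q in [proj(c,[474+d,343,z]) for d in (-24,24)]])
```

```text
15.7167 [472.61875074 341.1367303   45.19154807] [-1.79710085e+02  1.42107411e-01  9.33027788e+01] [-0.8741094  -1.32000876 -3.09991898] 47.88161707873573
[(228, 296), (297, 284)]
[(227, 290), (297, 278)]
[(220, 242), (291, 230)]
[(214, 207), (286, 195)]
```

View pics/s17.png

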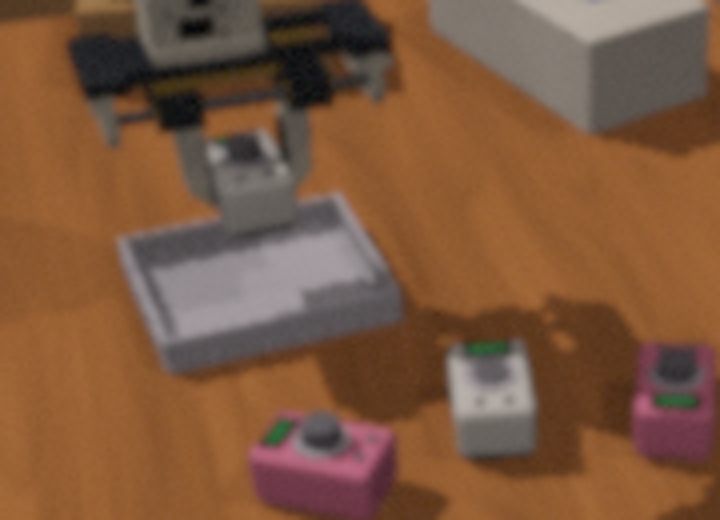

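View pics/c17.png

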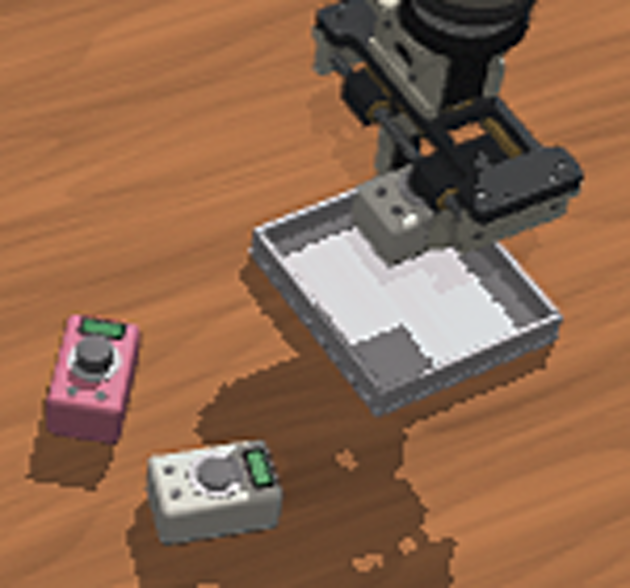

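{"name": "send_rows", "arguments": {"targets": [[[0,0,0,0,0,20,1],[0,0,0,0,0,40,1],[0,0,0,0,0,52,1],[0,0,0,0,0,59,1],[0,0,0,0,0,61,1]]]}}

```text
time: 16.23
tool_pos: [474.5, 342.4, -13.3]
tcp_rot: [-3.142, -0.0, 1.628]
contact_force: [-0.1, -0.2, -2.6]
grip_width: 47.6
```

{"name": "send_rows", "arguments": {"targets": [[[0,0,0,0,0,1,1],[0,0,0,0,0,2,1],[0,0,0,0,0,3,1],[0,0,0,0,0,3,1]]]}}

```text
time: 16.57
tool_pos: [474.7, 342.8, -15.5]
tcp_rot: [3.14, -0.001, 1.629]
contact_force: [-0.4, 0.0, -4.4]
grip_width: 48.1
```

{"name": "send_rows", "arguments": {"targets": [[[0,0,0,0,0,0.7,1],[0,0,0,0,0,1,1],[0,0,0,0,0,1,1]]]}}

```text
time: 16.82
tool_pos: [474.3, 342.6, -17.1]
tcp_rot: [3.141, -0.0, 1.629]
contact_force: [0.4, 0.2, -3.5]
grip_width: 47.7
```

Run:
```python
from h import *
o=get_obs();print(o['time'],o['tool_pos'],np.degrees(o['tcp_rot']),o['contact_force'],o['grip_width'])
im=capture('side'); cv2.imwrite('pics/s18.png',cv2.resize(im[90:220,130:310,::-1],None,fx=4,fy=4,interpolation=cv2.INTER_CUBIC))
```

```text
16.8167 [474.28922913 342.61042363 -17.06330909] [ 1.79989624e+02 -8.38736972e-03  9.33281431e+01] [ 0.44217343  0.2464377  -3.47774014] 47.74649250578381
```

View pics/s18.png

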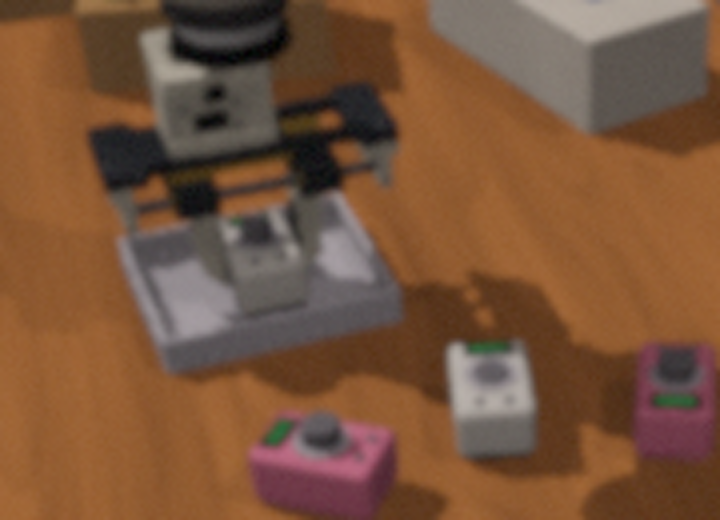

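{"name": "send_rows", "arguments": {"targets": [[[0,0,0,0,0,0.7,1],[0,0,0,0,0,1,1],[0,0,0,0,0,1,1]]]}}

```text
time: 17.12
tool_pos: [474.4, 342.7, -17.1]
tcp_rot: [3.141, -0.0, 1.629]
contact_force: [-3.0, -1.9, 5.3]
grip_width: 47.8
```

{"name": "send_rows", "arguments": {"targets": [[[0,0,0,0,0,0.7,1],[0,0,0,0,0,1,1],[0,0,0,0,0,1,1]]]}}

```text
time: 17.37
tool_pos: [474.3, 342.6, -17.2]
tcp_rot: [3.141, -0.0, 1.629]
contact_force: [-4.1, -3.1, 12.5]
grip_width: 47.9
```

Seated at reading −17.1, as predicted for the tray floor. I'll relax the pressure, open partway and lift.

{"name": "send_rows", "arguments": {"targets": [[[0,0,0,0,0,-1.5,1],[0,0,0,0,0,-1.5,-0.5],[0,0,0,0,0,-1.5,-0.5],[0,0,0,0,0,-1.5,-0.5],[0,0,0,0,0,-1.5,-0.5]]]}}

```text
time: 17.78
tool_pos: [474.4, 342.7, -17.7]
tcp_rot: [3.141, -0.0, 1.629]
contact_force: [-0.3, -0.5, 0.9]
grip_width: 67.5
```

{"name": "send_rows", "arguments": {"targets": [[[0,0,0,0,0,0,-0.5],[0,0,0,0,0,0,-0.5]]]}}

```text
time: 17.95
tool_pos: [474.3, 342.6, -17.8]
tcp_rot: [-3.142, -0.0, 1.629]
contact_force: [-0.0, 0.0, -0.3]
grip_width: 68.9
```

{"name": "send_rows", "arguments": {"targets": [[[0,0,0,0,0,-15,-0.5],[0,0,0,0,0,-40,-0.5],[0,0,0,0,0,-80,-0.5],[0,0,0,0,0,-120,-0.5],[0,0,0,0,0,-150,-0.5]]]}}

```text
time: 18.37
tool_pos: [474.8, 342.9, 135.5]
tcp_rot: [3.139, -0.001, 1.629]
contact_force: [1.2, 0.0, 0.5]
grip_width: 68.8
```

{"name": "send_rows", "arguments": {"targets": [[[0,0,0,-70,-40,0,-0.5],[0,0,0,-120,-80,0,-0.5],[0,0,0,-150,-120,0,-0.5],[0,0,0,-150,-120,0,-0.5],[0,0,0,-150,-120,0,-0.5]]]}}

```text
time: 18.78
tool_pos: [360.0, 183.6, 132.0]
tcp_rot: [-3.14, 0.001, 1.629]
contact_force: [0.3, 0.3, 0.7]
grip_width: 69.0
```

Run:
```python
from h import *
o=get_obs();print(o['time'],o['tool_pos'],o['contact_force'],o['grip_width'])
im=capture('side'); cv2.imwrite('pics/s19.png',cv2.resize(im[130:310,150:370,::-1],None,fx=3.3,fy=3.3,interpolation=cv2.INTER_CUBIC))
im=capture('scene'); cv2.imwrite('pics/c19.png',cv2.resize(im[100:300,200:430,::-1],None,fx=3,fy=3,interpolation=cv2.INTER_CUBIC))
```

```text
18.7833 [360.03359765 183.60565624 132.00771998] [0.28287469 0.34244085 0.66367802] 69.02210604731474
```

View pics/s19.png

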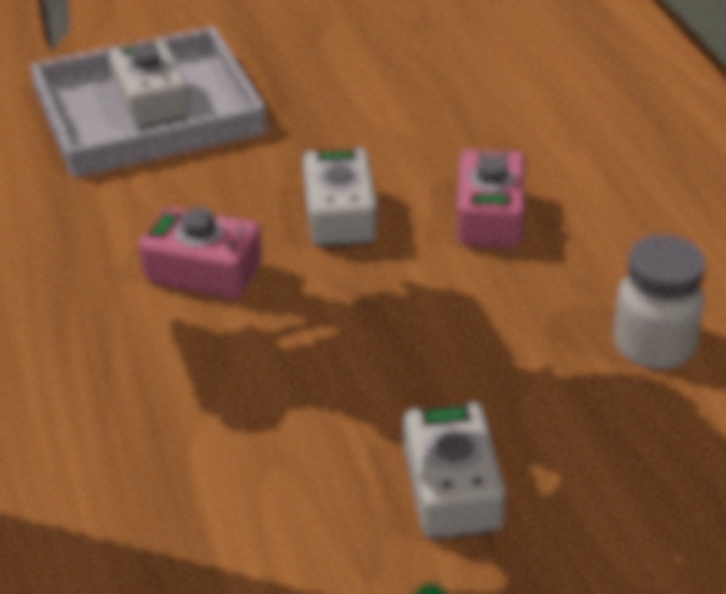

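View pics/c19.png

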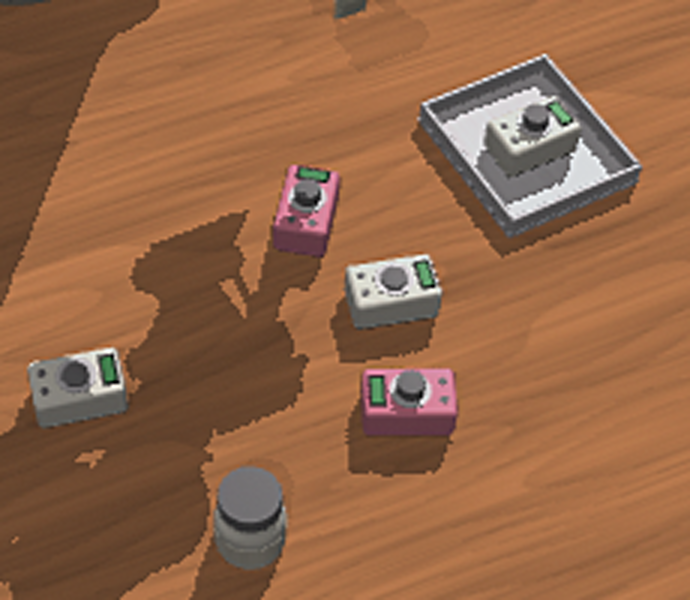

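Run:
```python
from h import *
for c,(r,q) in (('side',(248,265)),('scene',(205,200))):
    im=capture(c)[r:r+50,q:q+60,::-1]; a=cv2.imread('pics/%s1.png'%c)[r:r+50,q:q+60]
    cv2.imwrite('pics/%s20.png'%c,cv2.resize(np.hstack([a,im]),None,fx=6,fy=6,interpolation=cv2.INTER_CUBIC))
print(get_obs()['time'])
```

```text
18.9833
```

View pics/side20.png

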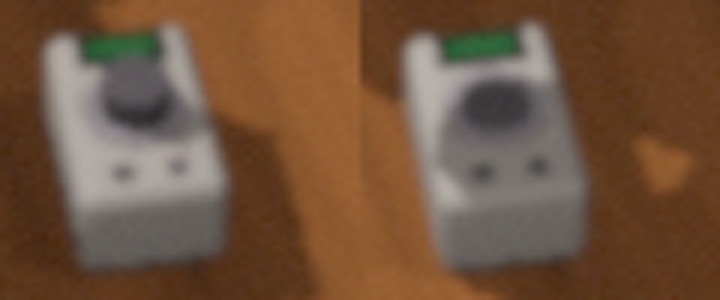

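View pics/scene20.png

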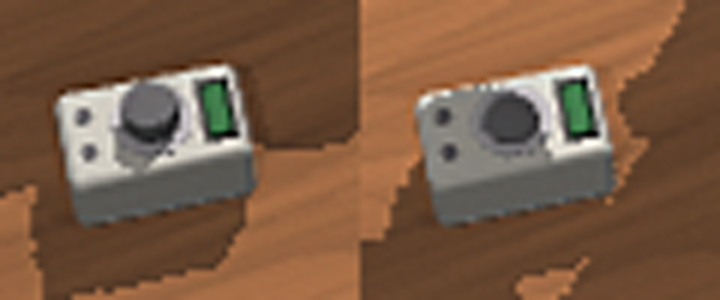

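The before/after pair shows the right button down and its timer unmoved. Handing in.

```bash
python3 -c "
from plant import *
print(close_job())"
```

```text
the job is handed in; nothing more can be done
None
```

I clicked the left, middle and right buttons in that order, each to a firm stop. The middle timer popped back up, so I set it in the repair tray and handed the job in at about 19 s of the 53 s allowed; no verdict came back.

**Last checks:** In the final side and scene pictures:
- The middle timer stands flat near the middle of the tray with its button up.
- The left and right timers are where they started with their buttons down.
- The jar is upright and unmoved.
- The arm is clear of everything, and the highest force I read was about 20 N.

**What disagreed:** The fingertips were really about 32–35 mm higher than the reported tool position. My first press on the left timer therefore stopped short with no force. I corrected for this using the side camera and the force at the stop, which came at the same reported height (about 7.3 mm) on all three buttons.

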